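# Put lunch leftovers in the vacuum keeper

### The job

Put every tomato and lime left on the table into the grey tub of the vacuum keeper, in one layer, then put the blue lid on and press it down until it sits level and fully home. Only then press the red pump button fully down and let it spring back. Mark the keeper as filled by hanging the wooden date tag by its eye on the steel peg, and leave the dip bowl, the avocado half and the spoon where they are.

Things in the scene. Friction and masses are not known exactly. Their poses are not given: they have to be found in the camera images.
- keeper: vacuum food keeper, fixed: dark base 238 mm across, grey round open tub (outside 224, inside 214 mm across; inner floor 12 mm, rim 82 mm above the table), white gasket ring on the rim; on its local -y side a dark control block 86 x 80 mm, 55 mm high (centre 150 mm from the tub's axis) with the red button, then a post 88 mm high with a steel peg. Origin on the tub's axis at table height, z up
- mouth (a point): centre of the tub's rim plane, 82 mm above the table
- gasket (a joint): white gasket ring, 227 mm across, that stands 6 mm proud of the tub's rim (top 88 mm above the table) and slides down stiffly, by about 7 N: 0 = up as at the start, 0.006 m = pressed flush with the rim. It stays where it is left; the lid's own weight does not move it.
- lid: loose blue lid, knob up: disc 240 mm across, 6 mm thick; under it a tapered plug 12 mm deep (192 mm across below, 206 mm above) that goes inside the gasket (215 mm); on top a white round knob 32 mm across, from 18 to 52 mm above the origin. Origin: centre of the plug's underside. 0.25 kg. Origin 70 mm above the table when seated, 76 mm while it only rests on the raised gasket
- pump (a joint): red round pump button, 36 mm across, on the control block: 0 = up, 0.006 m = fully down; a spring (about 5 N fully down) returns it.
- pump_top (a point): centre of the red button's top face, about 77 mm above the table when up; press straight down
- peg_tip (a point): outer end of the steel peg, 89 mm above the table; the peg, 10 mm thick, runs back along the keeper's local +y, 43 mm to its post, dipping 4 mm towards the post; the post is no higher than the peg
- tag: wooden date tag, upright in its holder: 9 mm thick along its x, 50 mm wide along y, 85 mm high along z, with a square eye 28 x 28 mm through it along x and a 20 mm high bar above the eye to grip across the thickness. Origin: centre of its underside. 40 g
- eye (a point): centre of the tag's eye, 51 mm above its underside and 34 mm below its top. Hung on the peg it is about 78 mm above the table
- holder: black slotted tag holder, fixed: 37 x 78 mm, 24 mm high, slot 13 x 54 mm and 18 mm deep along its y, in which the tag stands with its underside 6 mm above the table. Origin under its centre
- dip_bowl: bystander: small glass bowl of white dip, 88 mm across, 45 mm high; origin under its centre
- avocado: bystander: avocado half with its stone, about 85 x 68 x 45 mm, cut face up; origin under the wide part
- spoon: bystander: brass-coloured spoon 190 mm long, lying flat along its x; origin near its middle
- tomato1: red tomato, 58 mm across and 47 mm high, flat-bottomed, with a green star on top; grip across its middle. Origin at its middle, 23.5 mm above its underside as it stands. May be absent.
- tomato2: red tomato, 58 mm across and 47 mm high, flat-bottomed, with a green star on top; grip across its middle. Origin at its middle, 23.5 mm above its underside as it stands. May be absent.
- tomato3: red tomato, 58 mm across and 47 mm high, flat-bottomed, with a green star on top; grip across its middle. Origin at its middle, 23.5 mm above its underside as it stands. May be absent.
- lime1: green lime lying on its side, 66 mm long along its own x and 47 mm thick; grip across its thickness at the middle. Origin at its middle, 23.5 mm above its underside as it stands. May be absent.
- lime2: green lime lying on its side, 66 mm long along its own x and 47 mm thick; grip across its thickness at the middle. Origin at its middle, 23.5 mm above its underside as it stands. May be absent.

How it is judged:
By the outcome, as a careful person would: the job done as asked, in the order asked, and still so for the second after the job is handed in, with the robot touching nothing.
Of tomato1, tomato2, tomato3, lime1, lime2 only 3 to 5 are there at a start; the rules pass over those that are not, and their reading is None.
At some moment in a run one of tomato1, tomato2, tomato3, lime1, lime2 may be knocked a few centimetres aside while the robot is not near it.
It also fails if it takes over 208 s, if anything falls off the work surface, if the arm or the gripper's body presses on something with over 40 N, if the wrist force passes 120 N, or if a joint passes its speed limit or range.

### The arm

A 6-joint arm with a two-finger parallel gripper is mounted at the origin on the work surface. World frame = base frame: x ahead of the robot, y to its left, z up, the work surface at z = 0. Lengths are in mm, angles in degrees, forces in N, time in s.
With the tool pointing down it reaches from about 250 to 725 mm from the base axis. Payload 4 kg.
Tool frame: the origin (TCP) lies at the very end of the fingers, on their centre line; the grasp point (between the pads) lies 19 mm behind it; y points along the fingers, x is the direction in which the jaws open and shut, and the axes are right-handed (so a half turn about y gives the same grasp; the last joint's range is limited). The gripper opens to 85 mm and grips with 20 to 120 N. Pads are 22 mm wide; open, the fingers measure 114 mm over their backs; the gripper's body (76 mm by 85 mm) begins 54 mm behind the grasp point. The pads swing forward as they close: fully open they stand 13 mm farther back than shut.
Start: joints at [-70.187, 13.785, 0.286, 76.501, 0, 90], TCP at [169.473, -470.402, 196.706] pointing down, gripper open.
Joint ranges: [-155.79, 155.79], [-60.16, 107.12], [-62.33, 73.08], [-114, 123.19], [-81.49, 82.49], [-180, 180]. Speed limits (degrees/s): [159.86, 159.86, 180, 180, 180, 180].

### API

Orientations are given as a 3x3 rotation matrix whose columns are the frame's x, y, z axes.
In Python, from plant import telemetry, imaging, job gives the robot as it stands.
- The arm moves only by the tool drive_tool, never from a script. Its argument "targets" is text: rows parted by semicolons, each of 7 numbers parted by spaces: the turn, a rotation vector about the tool's x, y, z normalised to -1 to 1, where 1 is 0.12 rad, then the shift along the tool's x, y, z normalised to -1 to 1, where 1 is 0.02 m, then the closure, from -1 (fully open) to 1 (shut). A call has 1 to 12 rows; each row shifts and turns the pose as measured when the row begins, along the tool's axes as they then stand; what a row does not reach is not made up. A row lasts 1/10 s, in which the tool goes at most 50 mm and 8.59 degrees, less where a joint would pass 70% of its speed; a pose out of reach is approached as far as the arm can. A call with a number of a shift or a turn outside -1 to 1 is refused whole. A call with a gripper value outside its range is refused whole. The fingers move at their own pace and stop on an object; "newtons" is the grip in N (left out, the last holds). Time passes only in rows, so rows that do not move let the fingers close. It gives the time, the measured TCP pose, the force and the opening at its end, in the units of the state.
- telemetry.sense(): the state, without advancing time (a new reading comes with each control period).
- imaging.snapshot(name): name is "scene" or "top" or "wrist"; returns a dict with "img" (480x640x3 uint8, red, green, blue), "range_z" (480x640 float32, mm along the optical axis (not along the pixel's ray), 0 where there is no reading), "mtx" (3x3 intrinsics, pixels), "R" (3x3) and "t" (3): a world point X has camera coordinates R X + t; the wrist camera has in their place "hand_eye" (4x4, takes a point from camera to tool coordinates, whose origin is the TCP and whose axes are the tool frame's). Camera axes: x right, y down, z forward; pixel columns grow to the right and rows downward; lengths in mm; the calibration is good to about 2 mm. A picture is of the moment at which its call begins: read the wrist's pose just before it.
- job.hand_in(): hands the job in, once; it reports no verdict.
The state is a dict: "clock": time; "q": joint angles; "qd": joint speeds; "effort": joint torques, N m; "ee_pos": TCP position; "tcp_rot": TCP orientation; "contact_force": force on the tool from outside, world axes, zero at the start; "ft_torque": the same for the moment, N m; "gripper_width": opening from 0.0 (shut) to 1.0 (fully open).
Only numpy, scipy, OpenCV 4.12 (cv2) and the standard library are available. Lean on these libraries where they do the work, as an engineer would, in place of code of your own. Each camera call takes 0.05 s, during which the arm holds its last target.

## Working session

There is one attempt and no reset: what is moved stays moved. The work goes in short steps, Python scripts to look and compute and a tool call to move; the robot and the scene stay as the last step left them, time stands still between calls to the robot, and variables do not carry over. Pictures are saved under pics/ and viewed, and the job is handed in when it is done.

Besides the shell and the picture viewer there is one more tool, called after "Emit:" in YAML: its name, and indented under it one key for each argument. drive_tool: Moves the arm, as the interface text tells. Its arguments: {"type":"object","properties":{"targets":{"type":"string"},"newtons":{"type":"number"}},"required":["targets"]}

```bash
ls -la; mkdir -p pics
python3 - <<'E'
from plant import telemetry, imaging, job
import cv2,numpy as np
print(telemetry.sense())
for n in ["scene","top","wrist"]:
    s=imaging.snapshot(n); cv2.imwrite(f"pics/{n}0.png",s["img"][:,:,::-1]); np.savez(f"{n}0.npz",**s)
    print(n,{k:np.round(s[k],3).tolist() for k in s if k not in("img","range_z")})
E
```

```text
total 12
drwxr-xr-x  3 agent agent 4096 Dec  6 12:15 .
drwxr-xr-x 23 root  root  4096 Dec  6 12:15 ..
drwxr-xr-x  2 agent agent 4096 Dec  6 12:15 pics
{'clock': 0.0, 'q': array([-7.01880453e+01,  1.38322924e+01,  2.11443288e-01,  7.65009408e+01,
       -9.98334630e-04,  8.99993030e+01]), 'qd': array([-0.08069121, -0.09165783, -0.05191247, -0.07948491,  0.02008835,
        0.01781954]), 'effort': array([ 2.66992674e-04, -3.72321868e+01,  2.52406025e+01,  1.72027003e-02,
        3.88528599e-05,  4.05279522e-06]), 'ee_pos': array([ 169.21757106, -469.72974042,  195.79709267]), 'tcp_rot': array([[ 3.38944905e-01, -7.36842725e-04,  9.40805935e-01],
       [-9.40803823e-01,  1.99391144e-03,  3.38945706e-01],
       [-2.12563339e-03, -9.99997741e-01, -1.73983293e-05]]), 'contact_force': array([ 0.74316444, -0.18602479,  0.12375217]), 'ft_torque': array([ 0.0469451 , -0.00763808,  0.00163694]), 'gripper_width': 1.0002663725708882}
scene {'mtx': [[540.529, 0.0, 326.247], [0.0, 540.529, 237.199], [0.0, 0.0, 1.0]], 'R': [[0.764, 0.645, -0.015], [0.519, -0.628, -0.58], [-0.384, 0.435, -0.814]], 't': [-403.875, -246.518, 1588.272]}
top {'mtx': [[489.874, 0.0, 328.887], [0.0, 489.874, 247.892], [0.0, 0.0, 1.0]], 'R': [[0.006, -1.0, 0.007], [-0.976, -0.007, -0.219], [0.219, -0.005, -0.976]], 't': [-22.008, 548.276, 1439.253]}
wrist {'mtx': [[352.369, 0.0, 319.826], [0.0, 352.369, 242.904], [0.0, 0.0, 1.0]], 'hand_eye': [[1.0, 0.0, -0.001, -0.136], [0.001, -0.261, 0.965, -176.915], [-0.0, -0.965, -0.261, 66.608], [0.0, 0.0, 0.0, 1.0]]}
```

View pics/scene0.png

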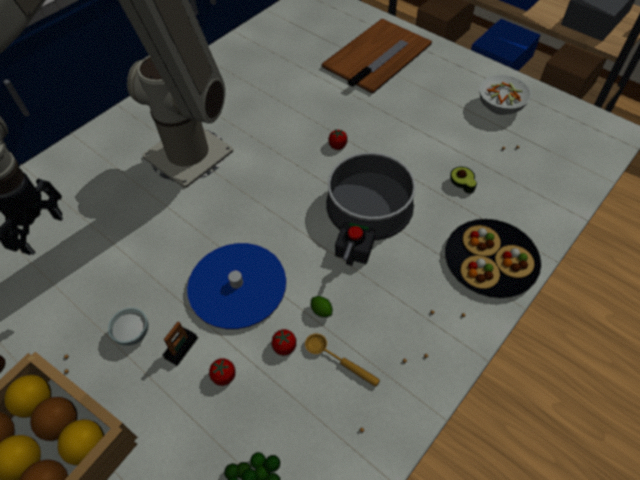

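View pics/top0.png

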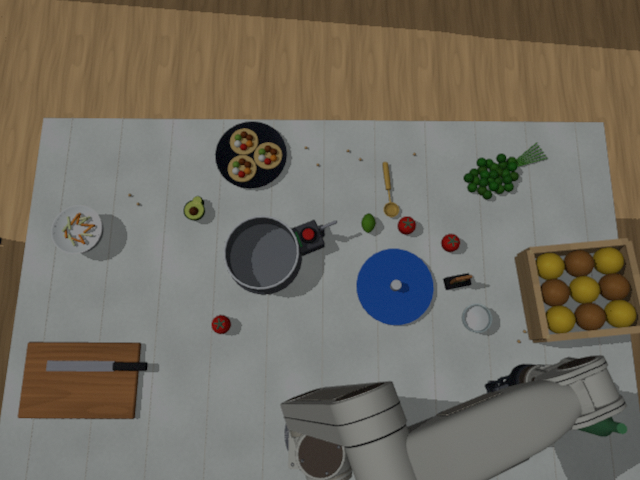

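View pics/wrist0.png

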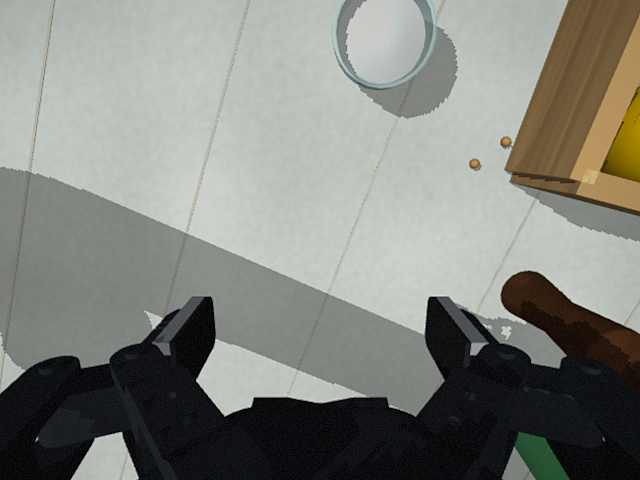

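The scene shows 3 tomatoes (scene px 338,139; 284,342; 222,371) and one lime (321,306). The keeper is at (370,195), the lid at (237,285), and the tag in its holder at (180,343). Next I'll measure them.

```bash
cat > h.py <<'E'
from plant import telemetry, imaging, job
import cv2,numpy as np
def tel():
    s=telemetry.sense(); return s
def cam(name):
    st=telemetry.sense(); s=dict(imaging.snapshot(name))
    if name=="wrist":
        H=np.asarray(s["hand_eye"]); Rt=np.asarray(st["tcp_rot"]); p=np.asarray(st["ee_pos"])
        Rcw=Rt@H[:3,:3]; c=Rt@H[:3,3]+p     # cam->world
    else:
        R=np.asarray(s["R"]); t=np.asarray(s["t"]); Rcw=R.T; c=-R.T@t
    s["Rcw"]=Rcw; s["c"]=c; return s
def rays(s,uv):
    uv=np.atleast_2d(uv).astype(float); K=np.asarray(s["mtx"])
    d=np.c_[(uv-[K[0,2],K[1,2]])/[K[0,0],K[1,1]],np.ones(len(uv))]
    return d@s["Rcw"].T
def plane(s,uv,z):
    d=rays(s,uv); return s["c"]+d*((z-s["c"][2])/d[:,2])[:,None]
def cloud(s):
    v,u=np.mgrid[:480,:640]; d=rays(s,np.c_[u.ravel(),v.ravel()])
    X=s["c"]+d*np.asarray(s["range_z"]).reshape(-1,1); X[np.asarray(s["range_z"]).ravel()==0]=np.nan
    return X.reshape(480,640,3)
def hsv(s): return cv2.cvtColor(np.ascontiguousarray(s["img"]),cv2.COLOR_RGB2HSV)
MASK=dict(red=lambda h:((h[...,0]<6)|(h[...,0]>174))&(h[...,1]>170)&(h[...,2]>60),
 green=lambda h:(h[...,0]>38)&(h[...,0]<75)&(h[...,1]>120)&(h[...,2]>30),
 blue=lambda h:(h[...,0]>105)&(h[...,0]<130)&(h[...,1]>150)&(h[...,2]>50))
def blobs(s,col,amin=30):
    m=MASK[col](hsv(s)).astype(np.uint8)
    m=cv2.morphologyEx(m,cv2.MORPH_CLOSE,np.ones((5,5)))
    n,l,st,c=cv2.connectedComponentsWithStats(m)
    return [(c[i],st[i],l==i) for i in range(1,n) if st[i,4]>=amin]
def save(s,name,roi=None,scale=1):
    im=s["img"][:,:,::-1]
    if roi: im=im[roi[1]:roi[3],roi[0]:roi[2]]
    if scale!=1: im=cv2.resize(im,None,fx=scale,fy=scale,interpolation=cv2.INTER_CUBIC)
    cv2.imwrite(f"pics/{name}.png",im)
def fitcirc(P):
    A=np.c_[2*P[:,:2],np.ones(len(P))]; b=(P[:,:2]**2).sum(1)
    x=np.linalg.lstsq(A,b,rcond=None)[0]; return x[:2],np.sqrt(x[2]+x[0]**2+x[1]**2)
E
python3 - <<'E'
from h import *
for n in ["scene","top"]:
    s=cam(n); X=cloud(s)
    for col in ["red","green","blue"]:
        for c,st,m in blobs(s,col,40):
            P=X[m]; 
            print(n,col,np.round(c),st[:5],"plane23.5",np.round(plane(s,c,23.5)[0]),"med",np.round(np.nanmedian(P,0)),"zmax",round(float(np.nanpercentile(P[:,2],98))))
    # rim
    m=(X[...,2]>80)&(X[...,2]<95)&(np.hypot(X[...,0]-450,X[...,1]-140)<200)
    P=X[m]; print(len(P), fitcirc(P) if len(P)>10 else "")
    save(s,n+"z",(280,110,520,400) if n=="scene" else (190,190,520,350),2.4)
E
```

```text
scene red [338. 137.] [330 131  17  12 119] plane23.5 [312. 311.  24.] med [325. 295.  42.] zmax 48
scene red [355. 232.] [348 227  15  11 131] plane23.5 [564.  73.  24.] med [586.  43.  76.] zmax 79
scene red [284. 340.] [273 330  22  21 326] plane23.5 [ 627. -264.   24.] med [ 636. -271.   42.] zmax 49
scene red [222. 370.] [210 359  25  22 368] plane23.5 [ 572. -402.   24.] med [ 581. -405.   43.] zmax 49
scene green [358. 225.] [350 223  19   6  44] plane23.5 [558.  95.  24.] med [570.  75.  57.] zmax 61
scene green [522. 257.] [519 254   8   6  41] plane23.5 [929. 277.  24.] med [928. 280.  21.] zmax 27
scene green [321. 306.] [311 296  21  21 318] plane23.5 [ 636. -145.   24.] med [ 643. -151.   39.] zmax 48
scene green [255. 468.] [226 453  53  27 912] plane23.5 [ 768. -499.   24.] med [ 771. -498.   30.] zmax 44
scene blue [506.  40.] [ 473   20   67   41 1501] plane23.5 [ 457. 1036.   24.] med [ 202. 1742. -464.] zmax -454
scene blue [236. 286.] [ 187  244   99   85 6296] plane23.5 [ 444. -234.   24.] med [ 443. -235.   17.] zmax 22
715 (array([529.27309285, 180.41111861]), 
[... 242 characters left out ...]
[450. 242.] [442 235  18  16 228] plane23.5 [ 577. -401.   24.] med [ 572. -396.   43.] zmax 52
top red [220. 324.] [212 316  17  17 233] plane23.5 [318. 309.  24.] med [317. 305.  43.] zmax 51
top green [494. 175.] [ 464  154   66   45 1627] plane23.5 [ 803. -554.   24.] med [ 798. -549.   32.] zmax 47
top green [368. 222.] [362 214  13  18 178] plane23.5 [ 640. -143.   24.] med [ 635. -141.   40.] zmax 50
top green [606. 428.] [581 420  45  16 352] plane23.5 [  26. -827.   24.] med [  49. -736.  185.] zmax 243
top blue [395. 287.] [ 357  249   76   76 4413] plane23.5 [ 436. -222.   24.] med [ 435. -223.   18.] zmax 25
496 (array([533.61131866, 180.55596736]), np.float64(112.1988115019677))
```

View pics/scenez.png

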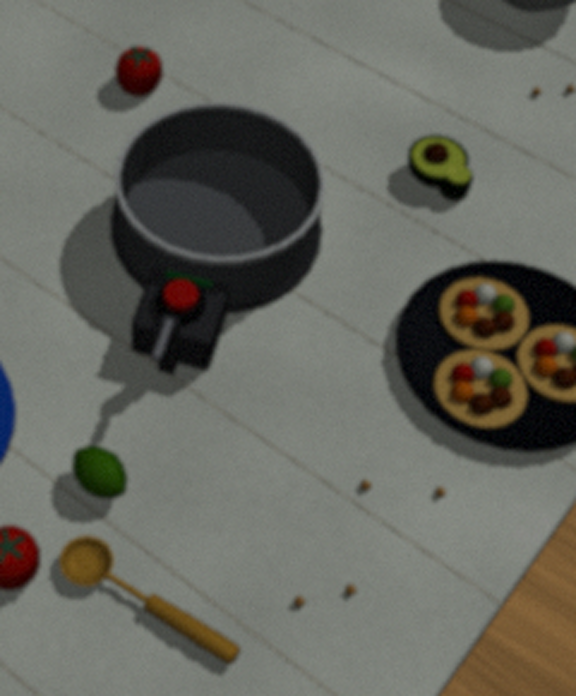

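View pics/topz.png

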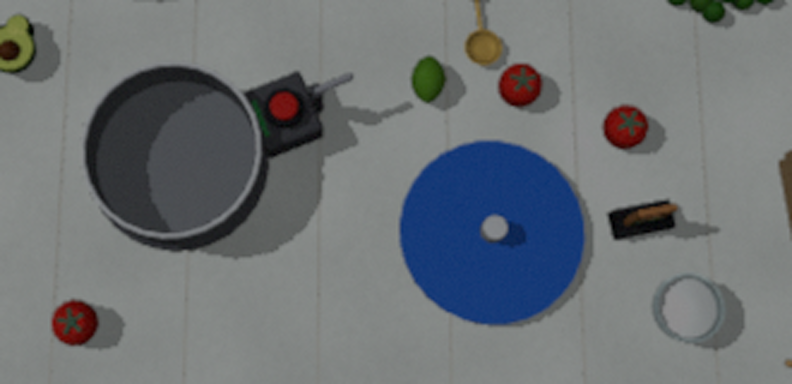

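Run:
```python
from h import *
for n in ["scene","top"]:
    s=cam(n); X=cloud(s)
    b=max([b for b in blobs(s,"blue",1000) if 350<plane(s,b[0],18)[0][0]<550 and plane(s,b[0],18)[0][1]<0],key=lambda b:b[1][4])
    cnt=max(cv2.findContours(b[2].astype(np.uint8),0,2)[0],key=len)[:,0]
    P=plane(s,cnt,16); c,r=fitcirc(P); print("lid",n,c,r)
    k=(X[...,2]>40)&(X[...,2]<60)&(np.hypot(X[...,0]-c[0],X[...,1]-c[1])<40); print("knob",np.nanmean(X[k],0),k.sum())
    # holder/tag: points
    h=hsv(s)
    o=(h[...,0]>5)&(h[...,0]<20)&(h[...,1]>90)&(np.hypot(X[...,0]-460,X[...,1]+420)<80)&(X[...,2]>25)
    P=X[o]; print("tag",o.sum(),np.nanmin(P,0),np.nanmax(P,0),np.nanmean(P,0))
    top=P[P[:,2]>80]; print("bar",len(top),top.mean(0) if len(top) else ""); 
    if len(top)>4:
        u,sv,vt=np.linalg.svd(top[:,:2]-top[:,:2].mean(0)); print("dir",vt[0],np.degrees(np.arctan2(vt[0,1],vt[0,0])))
        q=(top[:,:2]-top[:,:2].mean(0))@vt[0]; print("ext",q.min(),q.max())
    # lime axis
    b=[b for b in blobs(s,"green",100) if np.hypot(*(plane(s,b[0],23.5)[0][:2]-[638,-144]))<40][0]
    cnt=max(cv2.findContours(b[2].astype(np.uint8),0,2)[0],key=len)[:,0]
    P=plane(s,cnt,23.5)[:,:2].astype(np.float32); print("lime",cv2.fitEllipse(P))
    save(s,n+"tag",(140,290,260,400) if n=="scene" else (420,200,520,340),4)
    m=(X[...,2]>35)&(np.hypot(X[...,0]-360,X[...,1]-0)<0)
```

```text
lid scene [ 435.4626382  -226.54440582] 117.40171501250224
knob [ 438.23212189 -227.35341685   49.73461363] 145
tag 299 [ 437.74803071 -457.71704826   25.09291855] [ 463.58870985 -391.89800096   94.44867766] [ 455.57403932 -422.48510378   66.45022534]
bar 122 [ 455.11730808 -422.24040042   88.29627907]
dir [ 0.20575726 -0.97860306] -78.1261679282431
ext -24.764515406331814 23.29305926067976
lime ((636.219482421875, -144.78797912597656), (40.19353103637695, 56.970176696777344), 76.86453247070312)
lid top [ 438.73174376 -223.56001483] 116.80263730576455
knob [ 439.0462752  -220.76877292   51.32090905] 87
tag 99 [ 444.60572063 -453.30483944   25.43282701] [ 462.87936497 -391.06204608   99.35023702] [ 454.59787871 -413.69463689   73.21091382]
bar 55 [ 455.78804448 -414.93470759   91.03148908]
dir [ 0.17738711 -0.98414115] -79.78239656337354
ext -23.594836855398228 25.862788411538762
lime ((640.125, -142.75538635253906), (37.94333267211914, 57.036834716796875), 84.42132568359375)
```

Emit:
drive_tool:
  targets: "0 0 0 0.18 0 1 -1;0 0 0 0.18 0 1 -1;0 0 0 0.18 0 1 -1;0 0 0 0.18 0 1 -1;0 0 0 0.18 0 1 -1;0 0 0 0.18 0 1 -1;0 0 0 0.18 0 1 -1;0 0 0 0.18 0 1 -1;0 0 0 0.18 0 1 -1;0 0 0 0.18 0 1 -1"
  newtons: 30

```text
clock: 1.35
ee_pos: [374.5, -436.1, 195.9]
tcp_rot: [[0.333, -0.002, 0.943], [-0.943, 0.001, 0.333], [-0.001, -1.0, -0.001]]
contact_force: [0.2, 0.6, 0.0]
gripper_width: 0.995
```

```bash
cat >> h.py <<'E'
def plan(tgt,yaw=None):
    """report remaining shift (units of rows) in tool axes and turn about y."""
    s=telemetry.sense(); R=np.asarray(s["tcp_rot"]); p=np.asarray(s["ee_pos"])
    d=R.T@(np.asarray(tgt,float)-p)
    y0=np.degrees(np.arctan2(R[1,0],R[0,0]))
    print("t",round(s["clock"],2),"p",np.round(p,1),"yaw",round(y0,1),"q6",round(s["q"][5],1),"F",np.round(s["contact_force"],1),"w",round(s["gripper_width"],3))
    print("shift tool xyz /20mm:",np.round(d/20,2)," mm",np.round(d,1))
    # tilt correction: bring tool y to -z
    a=np.cross(R[:,1],[0,0,-1.]); print("tilt turn (tool, /0.12):",np.round(R.T@a/0.12,3))
    if yaw is not None:
        dy=(yaw-y0+90)%180-90; print("turn about tool y /0.12rad:",round(-np.radians(dy)/0.12,2)," alt",round(-np.radians(dy-np.sign(dy)*180)/0.12,2),"yaw->",round(y0+dy,1))
        # shift as expressed after the turn
        c=np.radians(y0+dy); Rn=np.array([[np.cos(c),0,-np.sin(c)],[np.sin(c),0,np.cos(c)],[0,-1,0]])
        print("shift after turn /20:",np.round(Rn.T@(np.asarray(tgt,float)-p)/20,2))
E
python3 -c "
from h import *
plan([575,-401,150],0)"
```

```text
t 1.35 p [ 374.5 -436.1  195.9] yaw -70.5 q6 111.2 F [0.2 0.6 0. ] w 0.995
shift tool xyz /20mm: [ 1.69  2.28 10.04]  mm [ 33.8  45.6 200.8]
tilt turn (tool, /0.12): [ 0.01  0.   -0.01]
turn about tool y /0.12rad: -10.26  alt 15.92 yaw-> 0.0
shift after turn /20: [10.02  2.3   1.75]
```

```bash
cat >> h.py <<'E'
def finds(s,zmid=23.5,amin=40):
    out=[]
    X=cloud(s)
    for col in("red","green"):
        for c,st,m in blobs(s,col,amin):
            # silhouette centre via minEnclosingCircle/convex hull moments
            cnt=max(cv2.findContours(m.astype(np.uint8),0,2)[0],key=len)
            h=cv2.convexHull(cnt); M=cv2.moments(h); cc=np.array([M["m10"],M["m01"]])/max(M["m00"],1)
            out.append((col,np.round(cc),st[4],np.round(plane(s,cc,zmid)[0][:2],1),np.round(np.nanpercentile(X[m][:,2],95),0)))
    return out
E
python3 -c "
from h import *
s=cam('wrist'); save(s,'w1')
for f in finds(s): print(f)
"
```

```text
('red', array([358.,  11.]), np.int32(1174), array([ 556.8, -406.5]), np.float64(42.0))
```

View pics/w1.png

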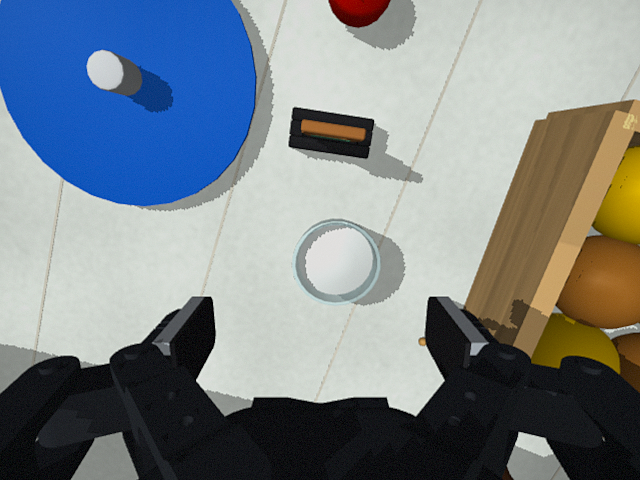

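The wrist view shows the tag bar at (333,131), the lid knob at (105,70), and tomato C's lower edge at (360,10). I'll measure the tag and knob from here, then carry on.

```bash
python3 -c "
from h import *
s=cam('wrist'); h=hsv(s)
m=((h[...,0]>4)&(h[...,0]<20)&(h[...,1]>110)).astype(np.uint8); m[:,400:]=0; m[200:]=0
cnt=max(cv2.findContours(m,0,2)[0],key=len)[:,0]
P=plane(s,cnt,91)[:,:2].astype(np.float32); print('tag rect',cv2.minAreaRect(P)); r=cv2.minAreaRect(P); print(cv2.boxPoints(r))
X=cloud(s); print(np.nanpercentile(X[m>0][:,2],[5,50,95]))
k=(h[...,1]<60)&(h[...,2]>150); k[:, 200:]=0;k[:40]=0; k[100:]=0; k[:,:70]=0
print('knob',plane(s,np.argwhere(k)[:,::-1].mean(0),45), np.nanmean(X[k&(X[...,2]>49)],0))
plan([575,-401,120],-70)
"
```

```text
tag rect ((452.1046142578125, -418.4872131347656), (11.040194511413574, 49.94867706298828), 11.278599739074707)
[[ 441.80664 -395.0748 ]
 [ 451.57562 -444.05887]
 [ 462.4026  -441.89963]
 [ 452.6336  -392.91556]]
[41.00374806 90.2490098  91.58871321]
knob [[ 436.62448128 -218.84419157   45.        ]] [ 436.63043143 -222.93227544   51.86905968]
t 1.45 p [ 375.9 -435.7  195.5] yaw -70.4 q6 111.2 F [ 0.4 -0.4  0.4] w 1.0
shift tool xyz /20mm: [1.72 3.77 9.96]  mm [ 34.3  75.4 199.2]
tilt turn (tool, /0.12): [ 0.004 -0.    -0.01 ]
turn about tool y /0.12rad: -0.05  alt 26.13 yaw-> -70.0
shift after turn /20: [1.78 3.78 9.95]
```

Emit:
drive_tool:
  targets: "0 0 0 0.17 0.1 1 -1;0 0 0 0.17 0.1 1 -1;0 0 0 0.17 0.1 1 -1;0 0 0 0.17 0.1 1 -1;0 0 0 0.17 0.1 1 -1"

```text
clock: 1.95
ee_pos: [473.5, -419.5, 185.4]
tcp_rot: [[0.331, -0.004, 0.944], [-0.944, 0.0, 0.331], [-0.002, -1.0, -0.004]]
contact_force: [0.5, -0.6, -0.4]
gripper_width: 0.997
```

```bash
python3 -c "
from h import *
s=cam('wrist'); save(s,'w2')
for f in finds(s): print(f)
plan([575,-401,6],-70)
"
```

```text
('red', array([211.,   9.]), np.int32(1015), array([ 611.7, -273.1]), np.float64(41.0))
('red', array([339., 106.]), np.int32(2649), array([ 575.2, -400.7]), np.float64(46.0))
t 2.0 p [ 476.6 -418.4  184.5] yaw -70.5 q6 119.3 F [ 2.  -0.4 -0.3] w 0.999
shift tool xyz /20mm: [0.84 8.91 4.95]  mm [ 16.8 178.3  99. ]
tilt turn (tool, /0.12): [ 0.017  0.    -0.017]
turn about tool y /0.12rad: -0.08  alt 26.1 yaw-> -70.0
shift after turn /20: [0.87 8.93 4.92]
```

View pics/w2.png

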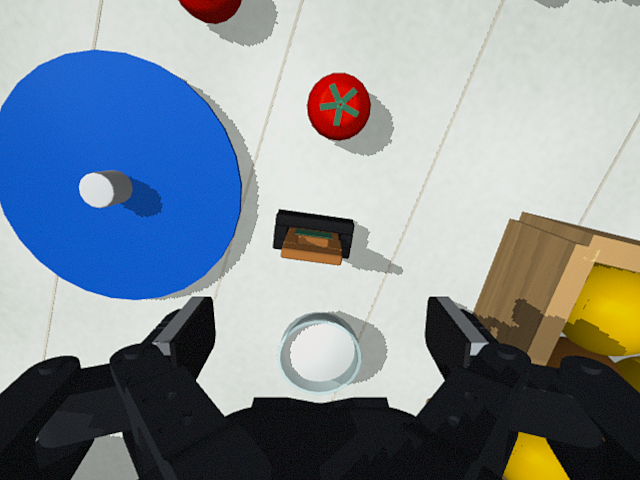

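Tomato C is at (339,106) px, which gives (575,-401).

Emit:
drive_tool:
  targets: "0 0 0 0.17 0.3 1 -1;0 0 0 0.17 0.3 1 -1;0 0 0 0.17 0.3 1 -1;0 0 0 0.17 0.3 1 -1;0 0 0 0.17 0.3 1 -1;0 0 0 0 1 0 -1;0 0 0 0 1 0 -1;0 0 0 0 1 0 -1;0 0 0 0 1 0 -1;0 0 0 0 1 0 -1"

```text
clock: 3.0
ee_pos: [574.1, -406.6, 52.7]
tcp_rot: [[0.33, -0.003, 0.944], [-0.944, -0.004, 0.33], [0.003, -1.0, -0.004]]
contact_force: [-0.5, 1.1, 0.3]
gripper_width: 1.0
```

```bash
python3 -c "
from h import *
plan([575,-401,6],-70)
"
```

```text
t 3.0 p [ 574.1 -406.6   52.7] yaw -70.8 q6 125.6 F [-0.5  1.1  0.3] w 1.0
shift tool xyz /20mm: [-0.25  2.34  0.14]  mm [-5.1 46.7  2.9]
tilt turn (tool, /0.12): [0.033 0.    0.024]
turn about tool y /0.12rad: -0.11  alt 26.07 yaw-> -70.0
shift after turn /20: [-0.25  2.34  0.14]
```

Emit:
drive_tool:
  targets: "0.03 0 0.02 -0.25 0.9 0.14 -1;0 0 0 0 0.9 0 -1;0 0 0 0 0.5 0 -1;0 0 0 0 0 0 0.6;0 0 0 0 0 0 0.6;0 0 0 0 0 0 0.6;0 0 0 0 0 0 0.6;0 0 0 0 0 0 0.6"

```text
clock: 3.8
ee_pos: [571.0, -402.9, 10.0]
tcp_rot: [[0.327, -0.0, 0.945], [-0.945, 0.001, 0.327], [-0.001, -1.0, -0.0]]
contact_force: [-3.1, 6.5, 10.3]
gripper_width: 0.334
```

```bash
python3 -c "
from h import *
s=cam('wrist'); save(s,'w3')
plan([575,-401,6],-70)
"
```

```text
t 3.85 p [ 571.5 -402.9   11.2] yaw -70.9 q6 125.7 F [-3.6 -2.8 19.1] w 0.238
shift tool xyz /20mm: [-0.03  0.26  0.2 ]  mm [-0.6  5.2  3.9]
tilt turn (tool, /0.12): [-0.007  0.     0.001]
turn about tool y /0.12rad: -0.13  alt 26.05 yaw-> -70.0
shift after turn /20: [-0.03  0.26  0.2 ]
```

View pics/w3.png

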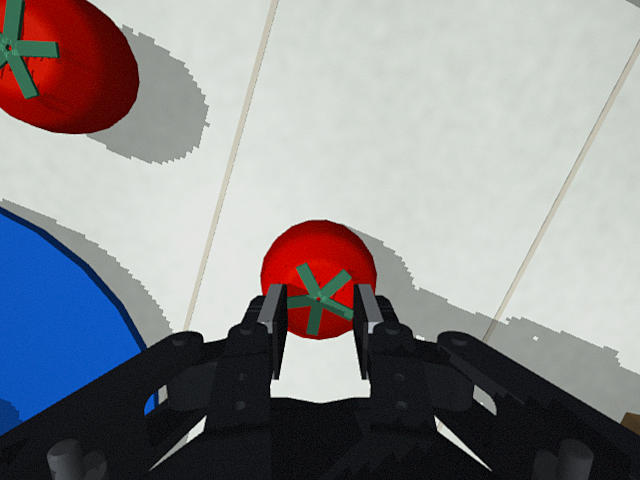

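Emit:
drive_tool:
  targets: "0 0 0 0 0 0 -1;0 0 0 0 0 0 -1;0 0 0 0 -0.5 0 -1;0 0 0 0 -1 0 -1;0 0 0 0 -1 0 -1;0 0 0 0 -1 0 -1"

```text
clock: 4.45
ee_pos: [571.2, -402.7, 85.8]
tcp_rot: [[0.327, 0.001, 0.945], [-0.945, -0.0, 0.327], [0.0, -1.0, 0.001]]
contact_force: [0.2, -0.5, -0.1]
gripper_width: 0.995
```

```bash
python3 -c "
from h import *
s=cam('wrist'); save(s,'w4')
for f in finds(s): print(f)
plan([575,-401,6],-70)
H=np.array(s['hand_eye']);K=np.array(s['mtx'])
for p in ([0,-19,0],[0,0,0],[0,-30,0]):
    c=np.linalg.inv(H)@np.r_[p,1]; print(p,c[:3],(K@c[:3]/c[2])[:2])
for n in('scene','top'):
    t=cam(n)
    for f in finds(t): print(n,f)
"
```

```text
('red', array([141.,  89.]), np.int32(6477), array([ 631.2, -262.6]), np.float64(46.0))
('red', array([319., 240.]), np.int32(4176), array([ 574.7, -400.5]), np.float64(46.0))
('green', array([586.,  41.]), np.int32(7668), array([ 746.3, -513.1]), np.float64(35.0))
('green', array([128.,  73.]), np.int32(55), array([ 637.4, -253.2]), np.float64(48.0))
('green', array([291., 388.]), np.int32(590), array([ 452.9, -418.9]), np.float64(39.0))
t 4.5 p [ 573.2 -404.2   90.5] yaw -70.9 q6 125.7 F [ 0.6 -1.9  3.6] w 1.0
shift tool xyz /20mm: [-0.15  4.23  0.11]  mm [-2.9 84.5  2.3]
tilt turn (tool, /0.12): [-0.041 -0.     0.051]
turn about tool y /0.12rad: -0.13  alt 26.05 yaw-> -70.0
shift after turn /20: [-0.12  4.23  0.14]
[0, -19, 0] [  0.37062526  23.13390109 169.81830508] [320.5952661  290.90627772]
[0, 0, 0] [  0.3957239   18.18057366 188.16125788] [320.56729826 276.95066265]
[0, -30, 0] [  0.35609447  26.00161697 159.19870082] [320.61440376 300.45573641]
scene ('red', array([338., 137.]), np.int32(125), array([309.8, 312.1]), np.float64(48.0))
scene ('red', array([355., 232.]), np.in
[... 459 characters left out ...]
p.int32(318), array([ 636.6, -144.9]), np.float64(47.0))
scene ('green', array([255., 468.]), np.int32(918), array([ 767.6, -498.6]), np.float64(43.0))
top ('red', array([406., 225.]), np.int32(216), array([ 633.9, -264.2]), np.float64(51.0))
top ('red', array([308., 234.]), np.int32(111), array([602.4,  48.5]), np.float64(83.0))
top ('red', array([220., 324.]), np.int32(207), array([317.9, 309.3]), np.float64(50.0))
top ('green', array([491., 171.]), np.int32(893), array([ 817.3, -547.4]), np.float64(48.0))
top ('green', array([368., 222.]), np.int32(176), array([ 640.4, -142.4]), np.float64(48.0))
top ('green', array([592., 421.]), np.int32(953), array([  44.2, -790.2]), np.float64(237.0))
```

View pics/w4.png

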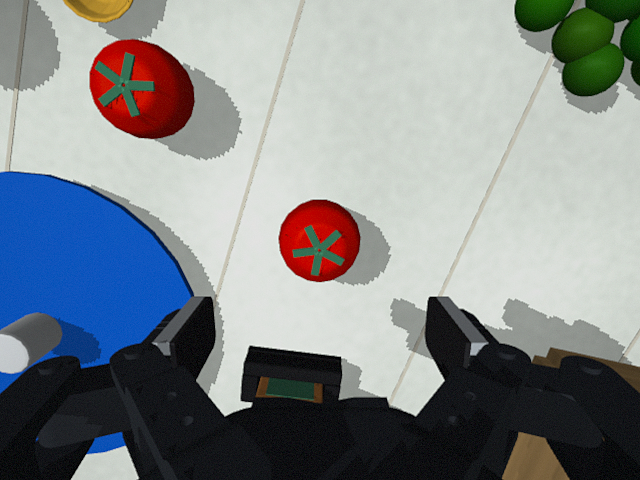

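Pads held 4–5 mm higher than the tip at that opening, so the jaws slid off the shoulder. The tomato has not moved, so I'll go lower with a firmer grip.

Emit:
drive_tool:
  targets: "-0.04 0 0.05 -0.12 1 0.12 -1;0 0 0 0 1 0 -1;0 0 0 0 1 0 -1;0 0 0 0 1 0 -1;0 0 0 0 0.4 0 -1;0 0 0 0 0.1 0 -1"
  newtons: 40

```text
clock: 5.2
ee_pos: [571.0, -398.5, -12.6]
tcp_rot: [[0.327, -0.008, 0.945], [-0.945, 0.006, 0.327], [-0.008, -1.0, -0.006]]
contact_force: [-0.6, 0.7, 0.8]
gripper_width: 1.0
```

```bash
python3 -c "
from h import *
plan([574.5,-401,2],-70)
"
```

```text
t 5.2 p [ 571.  -398.5  -12.6] yaw -70.9 q6 126.0 F [-0.6  0.7  0.8] w 1.0
shift tool xyz /20mm: [ 0.17 -0.73  0.12]  mm [  3.4 -14.6   2.4]
tilt turn (tool, /0.12): [ 0.051  0.    -0.069]
turn about tool y /0.12rad: -0.13  alt 26.05 yaw-> -70.0
shift after turn /20: [ 0.18 -0.73  0.12]
```

Emit:
drive_tool:
  targets: "0.05 0 -0.06 0.15 -0.7 0.1 -1;0 0 0 0 0 0 -1;0 0 0 0 0 0 -1"

```text
clock: 5.5
ee_pos: [574.4, -401.2, 3.1]
tcp_rot: [[0.327, 0.0, 0.945], [-0.945, 0.0, 0.327], [-0.0, -1.0, 0.001]]
contact_force: [-0.9, 0.1, -1.3]
gripper_width: 0.999
```

```bash
python3 -c "
from h import *
plan([574.5,-401,2],-70)
"
```

```text
t 5.5 p [ 574.4 -401.2    3.1] yaw -70.9 q6 126.0 F [-0.9  0.1 -1.3] w 0.999
shift tool xyz /20mm: [-0.01  0.05  0.01]  mm [-0.1  1.1  0.1]
tilt turn (tool, /0.12): [-0.005 -0.    -0.002]
turn about tool y /0.12rad: -0.13  alt 26.05 yaw-> -70.0
shift after turn /20: [-0.01  0.05  0.01]
```

Emit:
drive_tool:
  targets: "0 0 0 0 0.05 0 0;0 0 0 0 0 0 0.2;0 0 0 0 0 0 0.4;0 0 0 0 0 0 0.4;0 0 0 0 0 0 0.4;0 0 0 0 0 0 0.4"

```text
clock: 6.1
ee_pos: [578.9, -403.0, 12.5]
tcp_rot: [[0.327, 0.012, 0.945], [-0.945, -0.006, 0.328], [0.01, -1.0, 0.01]]
contact_force: [-0.4, -0.1, -0.2]
gripper_width: 0.298
```

```bash
python3 -c "
from h import *
s=cam('wrist'); save(s,'w5')
for f in finds(s): print(f)
t=cam('scene'); save(t,'s5',(160,300,320,420),4)
for f in finds(t): print(f)
"
```

```text
('red', array([62., 80.]), np.int32(13791), array([ 631.9, -265.7]), np.float64(46.0))
('red', array([318., 276.]), np.int32(5274), array([ 582.6, -400.4]), np.float64(46.0))
('red', array([316., 334.]), np.int32(1116), array([ 552., -410.]), np.float64(46.0))
('green', array([17., 29.]), np.int32(51), array([ 645.4, -244.9]), np.float64(49.0))
('green', array([19., 43.]), np.int32(97), array([ 640.2, -246.4]), np.float64(48.0))
('green', array([37., 72.]), np.int32(105), array([ 631.2, -255.2]), np.float64(48.0))
('green', array([ 4., 81.]), np.int32(41), array([ 623.1, -242.4]), np.float64(48.0))
('green', array([315., 305.]), np.int32(486), array([ 567.2, -404.2]), np.float64(48.0))
('green', array([341., 323.]), np.int32(56), array([ 562.1, -419.7]), np.float64(48.0))
('red', array([338., 137.]), np.int32(126), array([310.1, 312.3]), np.float64(49.0))
('red', array([355., 232.]), np.int32(133), array([564. ,  73.2]), np.float64(79.0))
('red', array([283., 340.]), np.int32(340), array([ 626.7, -264.3]), np.float64(48.0))
('red', array([226., 373.]), np.int32(158), array([ 583., -401.]), np.float64(49.0))
('green', array([358., 225.]), np.int32(43), array([557.5,  94.9]), np.float64(60.0))
('green', array([522., 257.]), np.int32(40), array([928.9, 277. ]), np.float64(24.0))
('green', array([321., 306.]), np.int32(318), array([ 636.3, -145. ]), np.float64(46.0))
('green', array([255., 468.]), np.int32(920), array([ 767.4, -498.9]), np.float64(43.0))
```

View pics/w5.png

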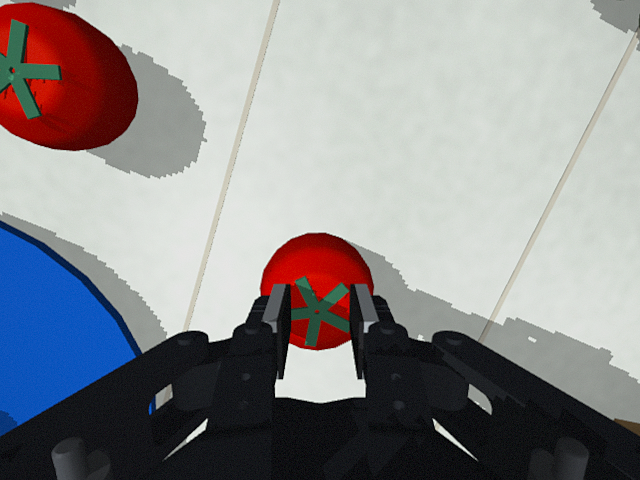

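View pics/s5.png

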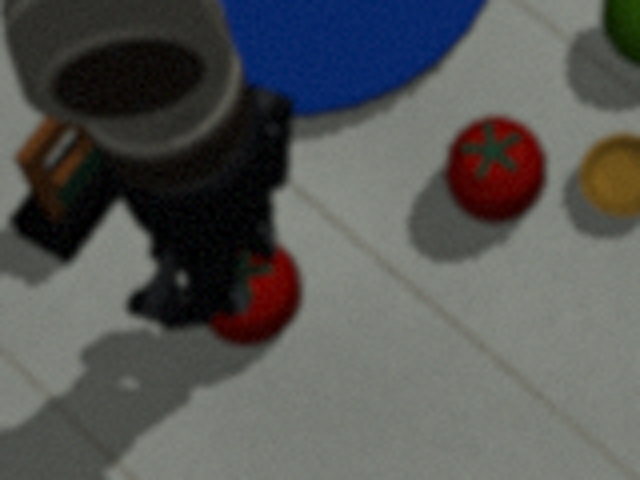

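```bash
python3 -c "
from h import *
s=cam('wrist'); X=cloud(s)
print(plane(s,[318,291],23.5))
for uv in [(280,290),(270,300),(282,340),(358,290),(366,300),(262,280),(318,280),(318,310),(280,360)]:
    print(uv,s['img'][uv[1],uv[0]],np.round(X[uv[1],uv[0]],1))
plan([583,-401,2])
" | tee /tmp/o
```

```text
[[ 575.19110391 -402.78483893   23.5       ]]
(280, 290) [90 92 96] [ 583.4 -383.6   56.4]
(270, 300) [90 94 97] [ 583.2 -381.    67.7]
(282, 340) [12 11 10] [ 577.1 -389.    81.9]
(358, 290) [ 92  95 100] [ 594.1 -413.1   57.8]
(366, 300) [92 95 97] [ 594.9 -414.7   68.1]
(262, 280) [135   0   0] [ 574.8 -374.7   31. ]
(318, 280) [204   7   0] [ 588.7 -398.1   45.8]
(318, 310) [95 55 38] [ 575.5 -402.6   46.3]
(280, 360) [26 27 29] [ 570.8 -390.5   83.9]
t 6.25 p [ 578.3 -402.8   11.2] yaw -70.9 q6 126.0 F [ 0.7 -1.1  2.2] w 0.293
shift tool xyz /20mm: [-0.01  0.46  0.25]  mm [-0.3  9.3  4.9]
tilt turn (tool, /0.12): [-0.073 -0.     0.069]
```

The depth readings put the fingertips well above the reported TCP: about z 50 where the TCP reads 11. I'll lift, shut the gripper and measure the real tip offset before trusting it.

Emit:
drive_tool:
  targets: "-0.07 0 0.07 0 -1 0 0.4;0 0 0 0 -1 0 0.4;0 0 0 0 -1 -0.5 0.4;0 0 0 0 -1 -1 1;0 0 0 0 0 0 1;0 0 0 0 0 0 1;0 0 0 0 0 0 1"

```text
clock: 6.95
ee_pos: [546.2, -410.3, 85.3]
tcp_rot: [[0.328, -0.011, 0.945], [-0.945, 0.008, 0.328], [-0.012, -1.0, -0.008]]
contact_force: [0.9, 0.6, 0.6]
gripper_width: 0.003
```

```bash
python3 -c "
from h import *
s=cam('wrist'); save(s,'w6')
X=cloud(s); st=tel(); R=np.array(st['tcp_rot']);p=np.array(st['ee_pos'])
T=(X-p)@R   # tool coords
m=(np.abs(T[...,0])<25)&(np.abs(T[...,2])<25)&(T[...,1]>-90)&(T[...,1]<20)
print(p,st['gripper_width'],m.sum()); P=T[m]
print('tool y max of finger', np.percentile(P[:,1],[50,90,98,100]), P[P[:,1].argmax()])
for r in range(260,400,8):
    print(r,[np.round(T[r,c],0).tolist() for c in (300,312,328,340)])
t=cam('scene'); save(t,'s6',(120,240,360,420),3.3)
X=cloud(t);T=(X-p)@R;m=(np.abs(T[...,0])<25)&(np.abs(T[...,2])<25)&(T[...,1]>-90)&(T[...,1]<20); P=T[m]; print(len(P),np.percentile(P[:,1],[50,90,98,100]))
"
```

```text
[ 546.10877068 -409.94628707   84.7071646 ] 0.0028333383239526853 7216
tool y max of finger [-79.99962189 -51.34582976 -42.28237053 -37.53266857] [ -3.73782975 -37.53266857  11.18328895]
260 [[-16.0, 86.0, -18.0], [-6.0, 86.0, -18.0], [6.0, 85.0, -18.0], [16.0, 86.0, -18.0]]
268 [[-16.0, 85.0, -25.0], [-6.0, 85.0, -25.0], [6.0, 85.0, -25.0], [16.0, 86.0, -25.0]]
276 [[-16.0, 86.0, -32.0], [-6.0, 86.0, -32.0], [6.0, 84.0, -31.0], [16.0, 86.0, -32.0]]
284 [[-16.0, 87.0, -39.0], [-3.0, -40.0, 12.0], [3.0, -40.0, 12.0], [16.0, 85.0, -38.0]]
292 [[-16.0, 86.0, -45.0], [-3.0, -49.0, 12.0], [3.0, -48.0, 11.0], [16.0, 86.0, -45.0]]
300 [[-8.0, -47.0, 8.0], [-3.0, -56.0, 12.0], [3.0, -56.0, 12.0], [nan, nan, nan]]
308 [[-7.0, -55.0, 8.0], [-3.0, -63.0, 12.0], [3.0, -64.0, 12.0], [8.0, -54.0, 8.0]]
316 [[-7.0, -70.0, 12.0], [-3.0, -69.0, 12.0], [3.0, -69.0, 12.0], [7.0, -60.0, 7.0]]
324 [[-6.0, -80.0, 14.0], [-3.0, -72.0, 11.0], [3.0, -72.0, 10.0], [6.0, -79.0, 14.0]]
332 [[-6.0, -81.0, 12.0], [-2.0, -83.0, 13.0], [2.0, -82.0, 13.0], [6.0, -82.0, 13.0]]
340 [[-6.0, -85.0, 12.0], [-2.0, -83.0, 11.0], [2.0, -85.0, 12.0], [6.0, -86.0, 13.0]]
348 [[-5.0, -90.0, 13.0], [-2.0, -84.0, 9.0], [2.0, -86.0, 10.0], [6.0, -90.0, 12.0]]
356 [[-5.0, -101.0, 17.0], [-2.0, -82.0, 5.0], [3.0, -83.0, 6.0], [5.0, -103.0, 18.0]]
364 [[-5.0, -105.0, 17.0], [-2.0, -83.0, 3.0], [3.0, -83.0, 3.0], [5.0, -105.0, 17.0]]
372 [[-4.0, -108.0, 17.0], [-2.0, -82.0, -1.0], [3.0, -83.0, -0.0], [5.0, -108.0, 17.0]]
380 [[nan, nan, nan], [-2.0, -82.0, -4.0], [3.0, -84.0, -2.0], [5.0, -108.0, 16.0]]
388 [[-5.0, -107.0, 13.0], [-2.0, -82.0, -6.0], [3.0, -83.0, -6.0], [5.0, -109.0, 14.0]]
396 [[-5.0, -105.0, 9.0], [-2.0, -83.0, -8.0], [3.0, -86.0, -6.0], [5.0, -106.0, 9.0]]
160 [-70.26825485 -45.28150536 -39.45549703 -34.94080849]
```

View pics/w6.png

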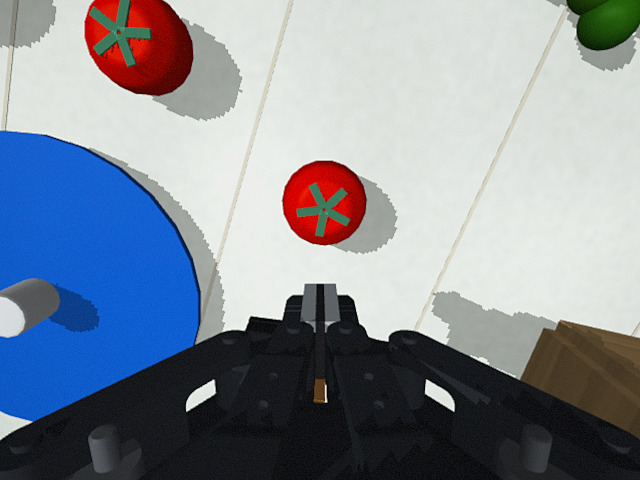

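View pics/s6.png

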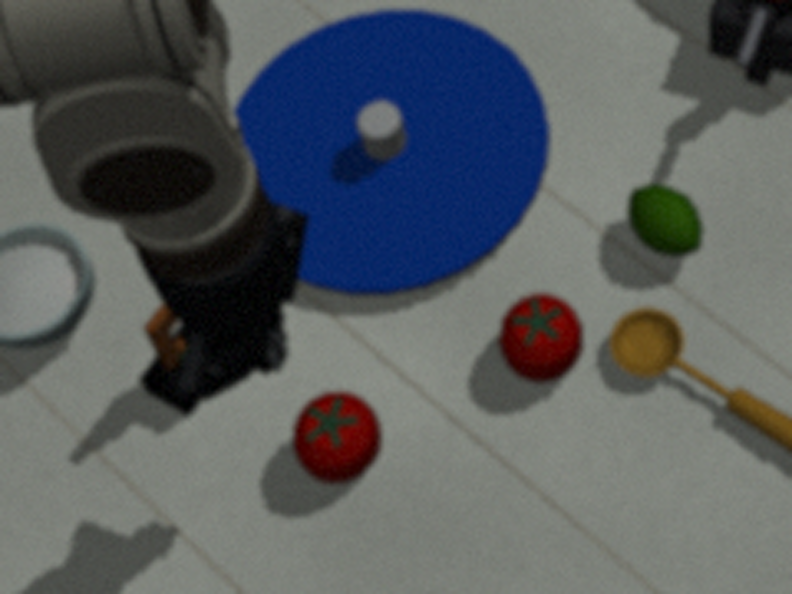

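Both cameras agree that the real fingertips sit about 38 mm behind the reported TCP along tool y. Finger symmetry in x and z is fine. So tip z = ee_z + 38, and I'll use that from here.

```bash
sed -i 's/^def plan(tgt,yaw=None):/def plan(tgt,yaw=None):  # tgt = TRUE shut-tip position/; s/d=R.T@(np.asarray(tgt,float)-p)$/p=p-38*R[:,1]; d=R.T@(np.asarray(tgt,float)-p)/' h.py; grep -n "38\*" h.py; python3 -c "
from h import *
s=cam('wrist')
for f in finds(s): print(f)
plan([574.5,-402,3],-70)
"
```

```text
43:    p=p-38*R[:,1]; d=R.T@(np.asarray(tgt,float)-p)
('red', array([140.,  44.]), np.int32(6735), array([ 629.7, -263.5]), np.float64(46.0))
('red', array([325., 202.]), np.int32(4444), array([ 575.5, -401.9]), np.float64(46.0))
('green', array([606.,  21.]), np.int32(2674), array([ 731.4, -522.5]), np.float64(31.0))
t 7.1 p [ 546.6 -410.2  122.7] yaw -70.8 q6 123.9 F [ 0.2  0.2 -0.1] w -0.001
shift tool xyz /20mm: [0.15 5.97 1.5 ]  mm [  3.  119.4  30.1]
tilt turn (tool, /0.12): [ 0.072 -0.    -0.105]
turn about tool y /0.12rad: -0.12  alt 26.06 yaw-> -70.0
shift after turn /20: [0.09 5.99 1.45]
```

Emit:
drive_tool:
  targets: "0.07 0 -0.1 0.07 0 0.8 -1;0 0 0 0.07 0 0.75 -1;0 0 0 0 0.3 0 -1;0 0 0 0 1 0 -1;0 0 0 0 1 0 -1;0 0 0 0 1 0 -1;0 0 0 0 1 0 -1;0 0 0 0 0.5 0 -1;0 0 0 0 0.2 0 -1;0 0 0 0 0 0 -1;0 0 0 0 0 0 -1"

```text
clock: 8.2
ee_pos: [581.5, -397.1, -24.7]
tcp_rot: [[0.334, -0.0, 0.943], [-0.943, 0.001, 0.334], [-0.001, -1.0, 0.0]]
contact_force: [0.8, 0.3, -0.6]
gripper_width: 1.001
```

```bash
python3 -c "
from h import *
plan([575,-402,3],-70)
"
```

```text
t 8.2 p [ 581.5 -397.2   13.3] yaw -70.5 q6 126.1 F [ 0.8  0.3 -0.6] w 1.001
shift tool xyz /20mm: [ 0.12  0.51 -0.39]  mm [ 2.4 10.3 -7.7]
tilt turn (tool, /0.12): [-0.003  0.    -0.011]
turn about tool y /0.12rad: -0.07  alt 26.11 yaw-> -70.0
shift after turn /20: [ 0.12  0.51 -0.39]
```

Emit:
drive_tool:
  targets: "0 0 0 0.12 0.5 -0.38 -1;0 0 0 0 0 0 -1;0 0 0 0 0 0 0;0 0 0 0 0 0 0.4;0 0 0 0 0 0 0.4;0 0 0 0 0 0 0.4;0 0 0 0 0 0 0.4"

```text
clock: 8.9
ee_pos: [576.6, -404.3, -31.4]
tcp_rot: [[0.333, 0.005, 0.943], [-0.943, -0.003, 0.333], [0.004, -1.0, 0.004]]
contact_force: [0.4, -0.1, -1.1]
gripper_width: 0.655
```

Grip held at 0.655, about 56 mm. Lifting while turning.

Emit:
drive_tool:
  targets: "0 0 0 0 -1 0 0.4;0 -1 0 0 -1 0 0.4;0 -1 0 0 -1 0 0.4;0 -1 0 0 -1 0 0.4;0 -1 0 0 -1 0 0.4;0 -1 0 0 -1 0 0.4;0 -1 0 0 -0.3 0 0.4;0 -1 0 0 0 0 0.4;0 -1 0 0 0 0 0.4;0 -1 0 0 0 0.5 0.4;0 -1 0 0 0 1 0.4"

```text
clock: 10.0
ee_pos: [578.8, -374.5, 95.6]
tcp_rot: [[1.0, 0.0, -0.016], [0.016, -0.0, 1.0], [0.0, -1.0, -0.0]]
contact_force: [0.4, -0.9, -0.8]
gripper_width: 0.654
```

```bash
python3 -c "
from h import *
plan([531,231,130],0)
s=cam('wrist');save(s,'w7')
"
```

```text
t 10.0 p [ 578.7 -374.5  133.6] yaw 0.9 q6 56.2 F [ 0.4 -0.9 -0.8] w 0.654
shift tool xyz /20mm: [-1.91  0.17 30.31]  mm [-38.1   3.4 606.2]
tilt turn (tool, /0.12): [ 0.001 -0.     0.004]
turn about tool y /0.12rad: 0.13  alt -26.05 yaw-> 0.0
shift after turn /20: [-2.39  0.18 30.28]
```

View pics/w7.png

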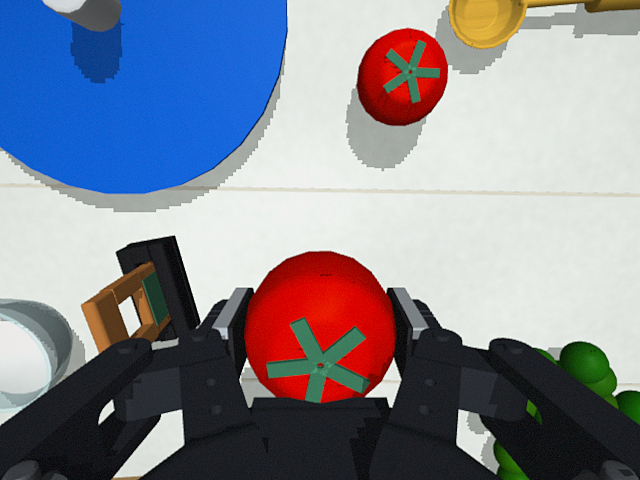

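Tomato is held in the jaws (centre 320,330). On to the tub.

Emit:
drive_tool:
  targets: "0 0 0 -0.07 -0.1 1 0.4;0 0 0 -0.07 -0.1 1 0.4;0 0 0 -0.07 -0.1 1 0.4;0 0 0 -0.07 -0.1 1 0.4;0 0 0 -0.07 0 1 0.4;0 0 0 -0.07 0 1 0.4;0 0 0 -0.07 0 1 0.4;0 0 0 -0.07 0 1 0.4;0 0 0 -0.07 0 1 0.4;0 0 0 -0.07 0 1 0.4;0 0 0 -0.07 0 1 0.4;0 0 0 -0.07 0 1 0.4"

```text
clock: 11.25
ee_pos: [557.1, -123.1, 102.3]
tcp_rot: [[1.0, -0.002, -0.006], [0.006, 0.003, 1.0], [-0.002, -1.0, 0.003]]
contact_force: [-0.5, -0.3, -1.0]
gripper_width: 0.656
```

Emit:
drive_tool:
  targets: "0 0 0 -0.07 0 1 0.4;0 0 0 -0.07 0 1 0.4;0 0 0 -0.07 0 1 0.4;0 0 0 -0.07 0 1 0.4;0 0 0 -0.07 0 1 0.4;0 0 0 -0.07 0 1 0.4;0 0 0 -0.07 0 1 0.4;0 0 0 -0.07 0 1 0.4"

```text
clock: 12.05
ee_pos: [544.7, 43.3, 102.8]
tcp_rot: [[1.0, -0.002, 0.004], [-0.004, 0.002, 1.0], [-0.002, -1.0, 0.002]]
contact_force: [0.4, 0.1, -1.0]
gripper_width: 0.653
```

```bash
python3 -c "
from h import *
plan([531,231,130],0)
s=cam('wrist');save(s,'w8')
"
```

```text
t 12.05 p [544.8  43.2 140.8] yaw -0.2 q6 94.7 F [ 0.4  0.1 -1. ] w 0.653
shift tool xyz /20mm: [-0.72  0.56  9.39]  mm [-14.5  11.3 187.8]
tilt turn (tool, /0.12): [-0.019  0.    -0.02 ]
turn about tool y /0.12rad: -0.03  alt 26.15 yaw-> 0.0
shift after turn /20: [-0.69  0.54  9.39]
```

View pics/w8.png

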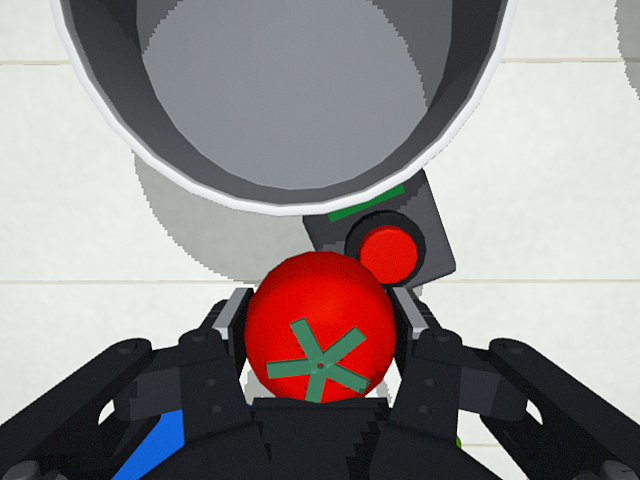

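Good view of the rim (its lower arc around 290,213) and the button (388,252). Measuring keeper pose.

```bash
python3 -c "
from h import *
s=cam('wrist'); h=hsv(s); X=cloud(s)
m=(h[...,1]<40)&(h[...,2]>130)&(np.abs(X[...,2]-88)<5)
m[280:]=False
P=X[m]; 
for i in range(3):
    c,r=fitcirc(P); e=np.abs(np.hypot(P[:,0]-c[0],P[:,1]-c[1])-r); P=P[e<5]
print('rim depth',c,r,len(P),np.median(P[:,2]))
b=[b for b in blobs(s,'red') if b[0][1]<275 and b[0][0]>360]
for c0,st,mm in b: print(c0,st); 
m=MASK['red'](h); m[290:]=0; m[:,:360]=0; m[:200]=0; m=m&(np.abs(X[...,2]-77)<6)
print('button',np.nanmean(X[m],0),m.sum())
"
```

```text
rim depth [528.16751929 186.46401044] 109.54219548419101 7718 87.33890157985878
button [586.71195713  48.51252598  76.30110283] 2350
```

Emit:
drive_tool:
  targets: "0 0 0 -0.08 0 1 0.4;0 0 0 -0.08 0 1 0.4;0 0 0 -0.08 0 1 0.4;0 0 0 -0.08 0 1 0.4;0 0 0 -0.08 0 1 0.4;0 0 0 -0.08 0 1 0.4;0 0 0 -0.08 0 1 0.4;0 0 0 -0.08 0 1 0.4;0 0 0 -0.08 0 0.9 0.4;0 0 0 0 0 0 0.4"

```text
clock: 13.15
ee_pos: [533.6, 221.5, 102.6]
tcp_rot: [[1.0, -0.001, 0.015], [-0.015, -0.002, 1.0], [-0.001, -1.0, -0.003]]
contact_force: [-0.2, 0.4, -0.7]
gripper_width: 0.654
```

```bash
python3 -c "
from h import *
plan([531,231,22],0)
"
```

```text
t 13.15 p [533.7 221.6 140.6] yaw -0.9 q6 113.5 F [-0.2  0.4 -0.7] w 0.654
shift tool xyz /20mm: [-0.14  5.93  0.48]  mm [ -2.7 118.6   9.7]
tilt turn (tool, /0.12): [ 0.021  0.    -0.006]
turn about tool y /0.12rad: -0.13  alt 26.05 yaw-> -0.0
shift after turn /20: [-0.13  5.93  0.47]
```

Emit:
drive_tool:
  targets: "0.02 -0.13 0 -0.15 0.3 0.55 0.4;0 0 0 0 1 0 0.4;0 0 0 0 1 0 0.4;0 0 0 0 1 0 0.4;0 0 0 0 1 0 0.4;0 0 0 0 0.6 0 0.4;0 0 0 0 0.2 0 0.4;0 0 0 0 0 0 0.4"

```text
clock: 13.95
ee_pos: [531.7, 229.2, -4.4]
tcp_rot: [[1.0, 0.0, 0.004], [-0.004, -0.001, 1.0], [0.0, -1.0, -0.001]]
contact_force: [-0.3, -0.6, -0.5]
gripper_width: 0.654
```

```bash
python3 -c "
from h import *
plan([530,233,21],0)
"
```

```text
t 13.95 p [531.7 229.3  33.6] yaw -0.2 q6 113.6 F [-0.3 -0.6 -0.5] w 0.654
shift tool xyz /20mm: [-0.09  0.63  0.19]  mm [-1.7 12.6  3.7]
tilt turn (tool, /0.12): [ 0.008 -0.     0.001]
turn about tool y /0.12rad: -0.03  alt 26.15 yaw-> -0.0
shift after turn /20: [-0.09  0.63  0.19]
```

Emit:
drive_tool:
  targets: "0 0 0 -0.09 0.55 0.15 0.4;0 0 0 0 0.1 0 0.4;0 0 0 0 0 0 0.4;0 0 0 0 0 0 -0.6;0 0 0 0 0 0 -0.8;0 0 0 0 0 0 -0.8;0 0 0 0 -0.7 0 -0.8;0 0 0 0 -1 0 -0.8;0 0 0 0 -1 0 -0.8;0 0 0 0 -1 0 -0.8;0 0 0 0 -1 0 -0.8;0 0 0 0 -0.8 0 -1"

```text
clock: 15.15
ee_pos: [530.9, 233.0, 98.2]
tcp_rot: [[1.0, 0.004, 0.004], [-0.004, 0.001, 1.0], [0.004, -1.0, 0.001]]
contact_force: [-0.2, 0.5, 0.1]
gripper_width: 0.998
```

```bash
python3 -c "
from h import *
t=cam('top'); save(t,'t9',(190,190,520,350),2.4)
for f in finds(t,amin=100): print(f)
s=cam('wrist');save(s,'w9')
plan([631,-264,130],-45)
plan([315,309,130],30)
"
```

```text
('red', array([406., 225.]), np.int32(217), array([ 633.8, -264.3]), np.float64(52.0))
('red', array([308., 234.]), np.int32(112), array([602.4,  48.6]), np.float64(82.0))
('green', array([495., 175.]), np.int32(1628), array([ 805.4, -558.3]), np.float64(45.0))
('green', array([368., 222.]), np.int32(176), array([ 640.6, -142.6]), np.float64(49.0))
('green', array([593., 421.]), np.int32(932), array([  44.2, -792.5]), np.float64(238.0))
t 15.25 p [532.3 233.6 137.7] yaw -0.2 q6 113.9 F [ 0.5 -0.  -0.4] w 1.0
shift tool xyz /20mm: [  5.03   0.36 -24.86]  mm [ 100.6    7.3 -497.3]
tilt turn (tool, /0.12): [-0.021 -0.     0.067]
turn about tool y /0.12rad: 6.51  alt -19.67 yaw-> -45.0
shift after turn /20: [ 21.08   0.39 -14.1 ]
t 15.25 p [532.3 233.6 137.7] yaw -0.2 q6 113.9 F [ 0.5 -0.  -0.4] w 1.0
shift tool xyz /20mm: [-10.88   0.31   3.72]  mm [-217.6    6.2   74.5]
tilt turn (tool, /0.12): [-0.021 -0.     0.067]
turn about tool y /0.12rad: -4.4  alt 21.78 yaw-> 30.0
shift after turn /20: [-7.52  0.39  8.69]
```

View pics/w9.png

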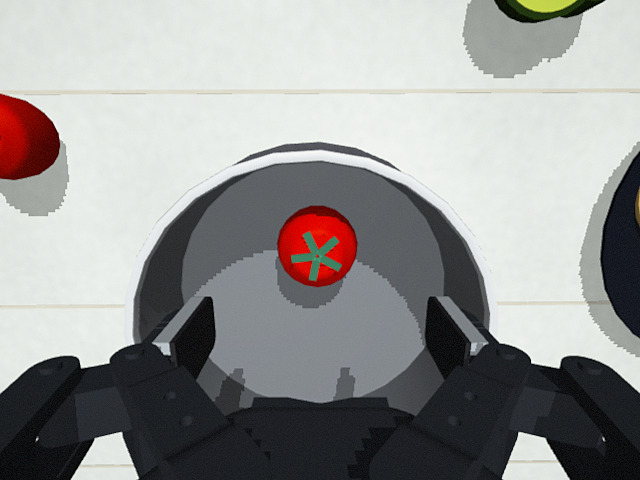

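The tomato stands in the tub at (317,248). Tomato A next, at the left edge of the view.

```bash
python3 -c "
from h import *
s=cam('wrist'); h=hsv(s); X=cloud(s)
m=(h[...,1]<40)&(h[...,2]>130)&(np.abs(X[...,2]-88)<5)
P=X[m]; 
P=P[(np.hypot(P[:,0]-530,P[:,1]-183)>100)&(np.hypot(P[:,0]-530,P[:,1]-183)<125)]
from scipy.optimize import least_squares
r=least_squares(lambda v:np.hypot(P[:,0]-v[0],P[:,1]-v[1])-110.5,[530,183],loss='soft_l1'); print(r.x,len(P), fitcirc(P), np.median(P,0))
for f in finds(s): print(f)
for f in finds(s,35.5): print(f)
"
```

```text
[527.97071747 185.78499332] 6257 (array([527.92714259, 186.99285855]), np.float64(109.57124093312719)) [523.12334807 272.81141145  87.3610659 ]
('red', array([ 24., 139.]), np.int32(3825), array([331.6, 306.9]), np.float64(42.0))
('red', array([317., 246.]), np.int32(4127), array([531.5, 229.4]), np.float64(58.0))
('green', array([547.,   8.]), np.int32(544), array([678.3, 385.7]), np.float64(31.0))
('red', array([ 24., 139.]), np.int32(3825), array([341.1, 306.5]), np.float64(42.0))
('red', array([317., 246.]), np.int32(4127), array([531.5, 232.8]), np.float64(58.0))
('green', array([547.,   8.]), np.int32(544), array([671.4, 381.7]), np.float64(31.0))
```

Emit:
drive_tool:
  targets: "-0.02 0 0.07 -1 -0.1 0.34 -1;0 0 0 -1 0 0.34 -1;0 0 0 -1 0 0.34 -1;0 0 0 -1 0 0.34 -1;0 0 0 -1 0 0.34 -1;0 0 0 -1 0 0.34 -1"

```text
clock: 15.9
ee_pos: [406.2, 272.4, 92.3]
tcp_rot: [[1.0, -0.011, 0.009], [-0.009, -0.006, 1.0], [-0.011, -1.0, -0.006]]
contact_force: [0.0, 0.6, -0.1]
gripper_width: 1.001
```

```bash
python3 -c "
from h import *
s=cam('wrist');save(s,'w10')
for f in finds(s): print(f)
plan([315,309,130],0)
"
```

```text
('red', array([189., 193.]), np.int32(4680), array([314.7, 309. ]), np.float64(46.0))
('red', array([499., 297.]), np.int32(4404), array([539.6, 229. ]), np.float64(58.0))
('green', array([509., 316.]), np.int32(143), array([549.7, 213.8]), np.float64(60.0))
t 15.95 p [403.1 273.  129.9] yaw -0.4 q6 124.4 F [-3.5 -0.5 -0.1] w 0.997
shift tool xyz /20mm: [-4.42  0.05  1.77]  mm [-88.3   1.   35.5]
tilt turn (tool, /0.12): [ 0.058  0.    -0.129]
turn about tool y /0.12rad: -0.05  alt 26.13 yaw-> 0.0
shift after turn /20: [-4.41 -0.01  1.8 ]
```

Emit:
drive_tool:
  targets: "0.06 0 -0.12 -1 0 0.42 -1;0 0 0 -1 0 0.42 -1;0 0 0 -1 0 0.42 -1;0 0 0 -1 0.2 0.42 -1;0 0 0 -0.4 1 0.1 -1;0 0 0 0 1 0 -1;0 0 0 0 1 0 -1;0 0 0 0 1 0 -1;0 0 0 0 1 0 -1;0 0 0 0 0.4 0 -1;0 0 0 0 0 0 -1"

```text
clock: 17.05
ee_pos: [304.7, 304.3, -33.3]
tcp_rot: [[1.0, -0.011, 0.003], [-0.003, -0.01, 1.0], [-0.01, -1.0, -0.01]]
contact_force: [-0.1, 0.0, -0.6]
gripper_width: 1.004
```

```bash
python3 -c "
from h import *
plan([314.7,309,3],0)
"
```

```text
t 17.05 p [305.1 304.7   4.7] yaw -0.2 q6 135.1 F [-0.1  0.  -0.6] w 1.004
shift tool xyz /20mm: [0.48 0.08 0.22]  mm [9.6 1.6 4.4]
tilt turn (tool, /0.12): [ 0.082  0.    -0.087]
turn about tool y /0.12rad: -0.03  alt 26.15 yaw-> -0.0
shift after turn /20: [0.48 0.09 0.22]
```

Emit:
drive_tool:
  targets: "0.08 0 -0.09 0.48 0.08 0.22 -1;0 0 0 0 0 0 -1;0 0 0 0 0 0 0;0 0 0 0 0 0 0.4;0 0 0 0 0 0 0.4;0 0 0 0 0 0 0.4;0 0 0 0 0 0 0.4"

```text
clock: 17.75
ee_pos: [317.3, 310.8, -32.1]
tcp_rot: [[1.0, 0.005, 0.004], [-0.004, 0.005, 1.0], [0.005, -1.0, 0.005]]
contact_force: [-0.6, 0.2, -2.1]
gripper_width: 0.65
```

```bash
python3 -c "
from h import *
plan([528.5,135,140],0)
"
```

```text
t 17.75 p [317.1 310.6   5.9] yaw -0.2 q6 134.6 F [-0.6  0.2 -2.1] w 0.65
shift tool xyz /20mm: [10.64 -6.69 -8.71]  mm [ 212.7 -133.9 -174.2]
tilt turn (tool, /0.12): [-0.039  0.     0.043]
turn about tool y /0.12rad: -0.03  alt 26.15 yaw-> 0.0
shift after turn /20: [10.57 -6.71 -8.78]
```

Emit:
drive_tool:
  targets: "-0.04 0 0.04 0 -1 0 0.4;0 0 0 0 -1 0 0.4;0 0 0 0 -1 0 0.4;0 0 0 0 -1 0 0.4;0 0 0 0 -1 0 0.4;0 0 0 0 -1 0 0.4;0 0 0 0.5 -0.6 -0.4 0.4;0 0 0 1 0 -0.83 0.4;0 0 0 1 0 -0.83 0.4;0 0 0 1 0 -0.83 0.4;0 0 0 1 0 -0.83 0.4;0 0 0 1 0 -0.83 0.4"

```text
clock: 18.95
ee_pos: [426.4, 217.0, 103.7]
tcp_rot: [[1.0, -0.003, -0.005], [0.005, -0.003, 1.0], [-0.003, -1.0, -0.003]]
contact_force: [-0.0, 0.2, -1.0]
gripper_width: 0.653
```

Emit:
drive_tool:
  targets: "0 0 0 1 0 -0.83 0.4;0 0 0 1 0 -0.83 0.4;0 0 0 1 0 -0.83 0.4;0 0 0 1 0 -0.83 0.4;0 0 0 0.6 0 -0.5 0.4;0 0 0 0 0 0 0.4"

```text
clock: 19.55
ee_pos: [522.9, 135.2, 101.6]
tcp_rot: [[1.0, -0.005, -0.001], [0.001, -0.004, 1.0], [-0.005, -1.0, -0.004]]
contact_force: [-1.3, 0.3, -1.5]
gripper_width: 0.651
```

```bash
python3 -c "
from h import *
plan([528.5,135,21],0)
"
```

```text
t 19.55 p [523.1 135.3 139.6] yaw 0.1 q6 104.5 F [-1.3  0.3 -1.5] w 0.651
shift tool xyz /20mm: [0.3  5.93 0.01]  mm [6.000e+00 1.186e+02 1.000e-01]
tilt turn (tool, /0.12): [ 0.033  0.    -0.045]
turn about tool y /0.12rad: 0.01  alt -26.17 yaw-> -0.0
shift after turn /20: [ 0.27  5.93 -0.02]
```

Emit:
drive_tool:
  targets: "0.03 0 -0.04 0.28 0.4 0 0.4;0 0 0 0 1 0 0.4;0 0 0 0 1 0 0.4;0 0 0 0 1 0 0.4;0 0 0 0 1 0 0.4;0 0 0 0 0.6 0 0.4;0 0 0 0 0.2 0 0.4;0 0 0 0 0 0 0.4"

```text
clock: 20.35
ee_pos: [522.8, 140.8, -9.4]
tcp_rot: [[1.0, -0.005, -0.01], [0.01, 0.002, 1.0], [-0.005, -1.0, 0.002]]
contact_force: [0.1, -0.5, -1.1]
gripper_width: 0.653
```

```bash
python3 -c "
from h import *
plan([528.5,135,21],0)
"
```

```text
t 20.35 p [522.9 140.8  28.6] yaw 0.6 q6 104.4 F [ 0.1 -0.5 -1.1] w 0.653
shift tool xyz /20mm: [ 0.28  0.38 -0.29]  mm [ 5.5  7.5 -5.8]
tilt turn (tool, /0.12): [-0.019  0.    -0.041]
turn about tool y /0.12rad: 0.08  alt -26.1 yaw-> -0.0
shift after turn /20: [ 0.28  0.38 -0.29]
```

Emit:
drive_tool:
  targets: "0 0.08 -0.04 0.28 0.38 -0.29 0.4;0 0 0 0 0 0 0.4;0 0 0 0 0 0 0.4;0 0 0 0 0 0 -0.6;0 0 0 0 0 0 -0.8;0 0 0 0 0 0 -0.8;0 0 0 0 -0.7 0 -0.8;0 0 0 0 -1 0 -0.8;0 0 0 0 -1 0 -0.8;0 0 0 0 -1 0 -0.8;0 0 0 0 -1 0 -0.8;0 0 0 0 -1 0 -1"

```text
clock: 21.55
ee_pos: [528.8, 134.9, 101.9]
tcp_rot: [[1.0, 0.002, -0.0], [0.0, 0.003, 1.0], [0.002, -1.0, 0.003]]
contact_force: [0.8, 0.5, -0.1]
gripper_width: 0.996
```

```bash
python3 -c "
from h import *
t=cam('top'); 
for f in finds(t,amin=100): print(f)
t=cam('scene'); save(t,'s11')
for f in finds(t,amin=60): print(f)
plan([639,-143,140],80)
plan([631,-264,140],-45)
"
```

```text
('red', array([406., 225.]), np.int32(217), array([ 633.9, -264.2]), np.float64(51.0))
('red', array([308., 234.]), np.int32(109), array([602.6,  48.6]), np.float64(83.0))
('green', array([495., 175.]), np.int32(1628), array([ 805.5, -558.3]), np.float64(46.0))
('green', array([368., 223.]), np.int32(178), array([ 640.2, -142.6]), np.float64(49.0))
('green', array([592., 421.]), np.int32(889), array([  44.2, -791.2]), np.float64(237.0))
('red', array([386., 186.]), np.int32(103), array([532.1, 246.9]), np.float64(60.0))
('red', array([359., 206.]), np.int32(228), array([519.6, 146.5]), np.float64(61.0))
('red', array([355., 232.]), np.int32(129), array([564.2,  73.4]), np.float64(79.0))
('red', array([283., 340.]), np.int32(341), array([ 626.8, -264.4]), np.float64(48.0))
('green', array([321., 306.]), np.int32(315), array([ 636.6, -144.8]), np.float64(45.0))
('green', array([255., 468.]), np.int32(916), array([ 767.8, -498.6]), np.float64(43.0))
t 21.65 p [531.1 135.3 142.4] yaw 0.0 q6 104.2 F [ 0.6 -0.   0.5] w 0.997
shift tool xyz /20mm: [  5.39   0.1  -13.92]  mm [ 107.9    2.  -278.4]
tilt turn (tool, /0.12): [-0.039  0.     0.073]
turn about tool y /0.12rad: -11.63  alt 14.55 yaw-> 80.0
shift after turn /20: [-12.77   0.12  -7.73]
t 21.65 p [531.1 135.3 142.4] yaw 0.0 q6 104.2 F [ 0.6 -0.   0.5] w 0.997
shift tool xyz /20mm: [  4.99   0.07 -19.97]  mm [  99.8    1.4 -399.4]
tilt turn (tool, /0.12): [-0.039  0.     0.073]
turn about tool y /0.12rad: 6.55  alt -19.63 yaw-> -45.0
shift after turn /20: [ 17.65   0.12 -10.59]
```

View pics/s11.png

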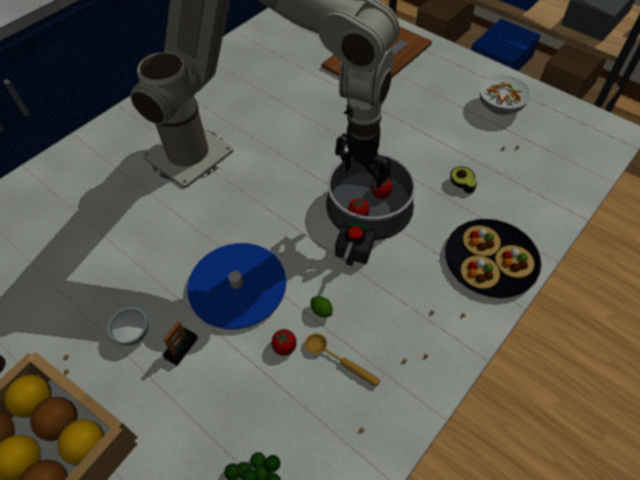

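Emit:
drive_tool:
  targets: "-0.04 -1 0.07 0.39 0 -1 -1;0 -1 0 0.26 0 -1 -1;0 -1 0 0.13 0 -1 -1;0 -1 0 0 0 -1 -1;0 -1 0 -0.12 0 -1 -1;0 -1 0 -0.23 0 -1 -1;0 -1 0 -0.36 0 -1 -1;0 -1 0 -0.48 0 -0.95 -1;0 -1 0 -0.59 0 -0.89 -1;0 -1 0 -0.69 0 -0.81 -1;0 -1 0 -0.79 0 -0.72 -0.6;0 -0.6 0 0 0 0 -0.6"

```text
clock: 22.85
ee_pos: [618.9, -83.3, 93.8]
tcp_rot: [[0.117, -0.009, -0.993], [0.993, 0.0, 0.117], [-0.001, -1.0, 0.009]]
contact_force: [-0.3, 0.9, -0.1]
gripper_width: 0.796
```

```bash
python3 -c "
from h import *
s=cam('wrist');save(s,'w12')
for f in finds(s): print(f)
plan([639,-143,140],80)
for b in blobs(s,'green',500):
    cnt=max(cv2.findContours(b[2].astype(np.uint8),0,2)[0],key=len)[:,0]
    print('ell',cv2.fitEllipse(plane(s,cnt,23.5)[:,:2].astype(np.float32)))
"
```

```text
('red', array([638.,  76.]), np.int32(199), array([532.8, 134.6]), np.float64(52.0))
('red', array([541., 181.]), np.int32(3744), array([593.8,  75.5]), np.float64(78.0))
('red', array([ 81., 283.]), np.int32(4666), array([ 629.3, -263.7]), np.float64(45.0))
('red', array([ 54., 310.]), np.int32(160), array([ 648.7, -291.1]), np.float64(46.0))
('green', array([579., 151.]), np.int32(1201), array([576.3, 100. ]), np.float64(60.0))
('green', array([243., 273.]), np.int32(3479), array([ 636.1, -142.3]), np.float64(45.0))
t 22.9 p [618.5 -82.3 131.4] yaw 83.4 q6 -1.0 F [-0.2 -0.2  0. ] w 0.801
shift tool xyz /20mm: [-2.9  -0.44 -1.36]  mm [-57.9  -8.8 -27.2]
tilt turn (tool, /0.12): [-0.088  0.    -0.002]
turn about tool y /0.12rad: 0.5  alt -25.68 yaw-> 80.0
shift after turn /20: [-2.81 -0.43 -1.53]
ell ((576.521484375, 100.28024291992188), (10.161516189575195, 79.1678695678711), 112.87464141845703)
ell ((636.4379272460938, -142.08074951171875), (44.038761138916016, 60.72999954223633), 85.3771743774414)
```

View pics/w12.png

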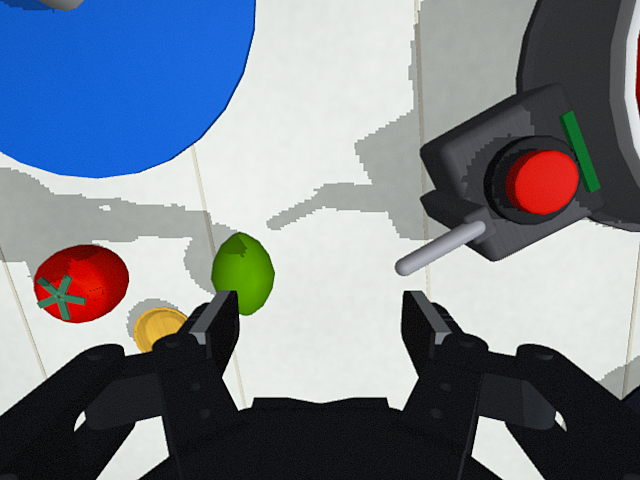

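The lime is at (243,273) with its long axis vertical in the picture. Peg tip is at (403,268). Measuring the peg and spoon from this view.

```bash
python3 -c "
from h import *
s=cam('wrist')
print('spoon bowl',plane(s,[[165,330],[140,325],[165,308],[190,330]],8))
X=cloud(s);T=X[225:280,395:490].reshape(-1,3); im=s['img'][225:280,395:490].reshape(-1,3)
m=(T[:,2]>80)&(T[:,2]<100); P=T[m]; print(m.sum()); c=P.mean(0); u,sv,vt=np.linalg.svd(P-c,full_matrices=False); q=(P-c)@vt[0]; print(c,vt[0],q.min(),q.max(), c+vt[0]*q.min(), c+vt[0]*q.max())
print('tip',plane(s,[401,269],89),'peg root',plane(s,[482,226],85))
plan([636.5,-142,140],85)
"
```

```text
spoon bowl [[ 681.6979879  -217.32137888    8.        ]
 [ 674.88379345 -236.66437871    8.        ]
 [ 662.40508032 -212.89886938    8.        ]
 [ 684.07922764 -196.87509734    8.        ]]
1909
[611.48867354 -15.93850674  90.26478877] [ 0.31673164 -0.94433632  0.08893806] -28.17028207593029 27.770415801898434 [602.56625398  10.66371386  87.75937851] [620.28444281 -42.16311909  92.7346357 ]
tip [[621.47390625 -37.56893411  89.        ]] peg root [[603.55185286   8.04260115  85.        ]]
t 22.95 p [618.3 -81.5 131.6] yaw 83.2 q6 -0.7 F [ 0.1  0.8 -0.2] w 0.8
shift tool xyz /20mm: [-2.89 -0.43 -1.26]  mm [-57.9  -8.6 -25.2]
tilt turn (tool, /0.12): [-0.09  0.   -0.  ]
turn about tool y /0.12rad: -0.27  alt 25.91 yaw-> 85.0
shift after turn /20: [-2.93 -0.42 -1.17]
```

Emit:
drive_tool:
  targets: "-0.09 -0.27 0 -1 0 -0.4 -0.6;0 0 0 -1 0 -0.4 -0.6;0 0 0 -0.9 0.3 -0.4 -0.6;0 0 0 0 1 0 -0.6;0 0 0 0 1 0 -0.6;0 0 0 0 1 0 -0.6;0 0 0 0 1 0 -0.6;0 0 0 0 1 0 -0.6;0 0 0 0 0.4 0 -0.6;0 0 0 0 0 0 -0.6"

```text
clock: 23.95
ee_pos: [634.8, -141.5, -30.9]
tcp_rot: [[0.095, -0.005, -0.995], [0.995, 0.002, 0.095], [0.002, -1.0, 0.005]]
contact_force: [-0.8, -0.1, 0.4]
gripper_width: 0.799
```

```bash
python3 -c "
from h import *
plan([636.5,-142,4],85)
"
```

```text
t 23.95 p [ 635.  -141.6    7.1] yaw 84.5 q6 -7.1 F [-0.8 -0.1  0.4] w 0.799
shift tool xyz /20mm: [-0.01  0.15 -0.08]  mm [-0.3  3.  -1.6]
tilt turn (tool, /0.12): [-0.041 -0.     0.015]
turn about tool y /0.12rad: -0.07  alt 26.11 yaw-> 85.0
shift after turn /20: [-0.01  0.15 -0.08]
```

Emit:
drive_tool:
  targets: "-0.04 -0.07 0 0 0.15 -0.08 -0.6;0 0 0 0 0 0 0.2;0 0 0 0 0 0 0.5;0 0 0 0 0 0 0.5;0 0 0 0 0 0 0.5;0 0 0 0 -1 0 0.5;0 0 0 0 -1 0 0.5;0 0 0 0 -1 0 0.5;0 0 0 0 -1 0 0.5;0 0 0 0 -1 0 0.5;0 0 0 0 -1 0 0.5;0 0 0 0 -1 0 0.5"

```text
clock: 25.15
ee_pos: [635.7, -141.5, 111.9]
tcp_rot: [[0.087, -0.0, -0.996], [0.996, 0.002, 0.087], [0.002, -1.0, 0.0]]
contact_force: [0.7, 0.7, -0.9]
gripper_width: 0.533
```

```bash
python3 -c "
from h import *
s=cam('wrist');save(s,'w13')
plan([578.5,185,145],90)
"
```

```text
t 25.2 p [ 637.8 -142.1  154.4] yaw 85.0 q6 -7.6 F [-0.4 -0.8  2.3] w 0.531
shift tool xyz /20mm: [16.03  0.46  4.38]  mm [320.7   9.2  87.6]
tilt turn (tool, /0.12): [0.054 0.    0.01 ]
turn about tool y /0.12rad: -0.73  alt 25.45 yaw-> 90.0
shift after turn /20: [16.35  0.47  2.96]
```

View pics/w13.png

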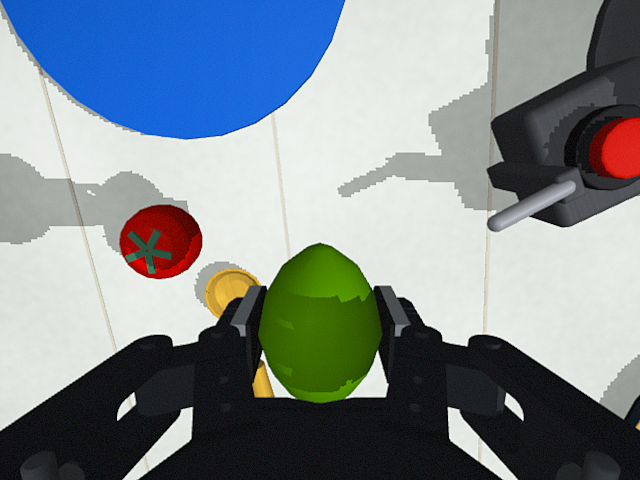

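Emit:
drive_tool:
  targets: "0.05 -0.73 0 1 0 0.2 0.5;0 0 0 1 0 0.19 0.5;0 0 0 1 0 0.19 0.5;0 0 0 1 0 0.19 0.5;0 0 0 1 0 0.19 0.5;0 0 0 1 0 0.19 0.5;0 0 0 1 0 0.19 0.5;0 0 0 1 0 0.19 0.5;0 0 0 1 0 0.19 0.5;0 0 0 1 0 0.19 0.5;0 0 0 1 0 0.19 0.5;0 0 0 1 0 0.19 0.5"

```text
clock: 26.4
ee_pos: [587.6, 110.9, 110.2]
tcp_rot: [[0.017, -0.004, -1.0], [1.0, -0.001, 0.017], [-0.001, -1.0, 0.004]]
contact_force: [0.3, -0.1, 0.3]
gripper_width: 0.533
```

Emit:
drive_tool:
  targets: "0 0 0 1 0 0.19 0.5;0 0 0 1 0 0.19 0.5;0 0 0 1 0 0.19 0.5;0 0 0 0.9 0 0.1 0.5;0 0 0 0 0 0 0.5"

```text
clock: 26.9
ee_pos: [568.9, 197.4, 105.8]
tcp_rot: [[0.019, -0.01, -1.0], [1.0, -0.002, 0.019], [-0.002, -1.0, 0.01]]
contact_force: [-0.5, -0.4, -0.3]
gripper_width: 0.531
```

```bash
python3 -c "
from h import *
s=cam('wrist');save(s,'w14')
plan([578.5,185,22],90)
"
```

```text
t 26.95 p [569.3 196.4 143.7] yaw 88.9 q6 20.2 F [-0.7 -0.5 -1.1] w 0.529
shift tool xyz /20mm: [-0.54  6.08 -0.54]  mm [-10.8 121.6 -10.7]
tilt turn (tool, /0.12): [-0.086 -0.    -0.027]
turn about tool y /0.12rad: -0.17  alt 26.01 yaw-> 90.0
shift after turn /20: [-0.57  6.08 -0.46]
```

View pics/w14.png

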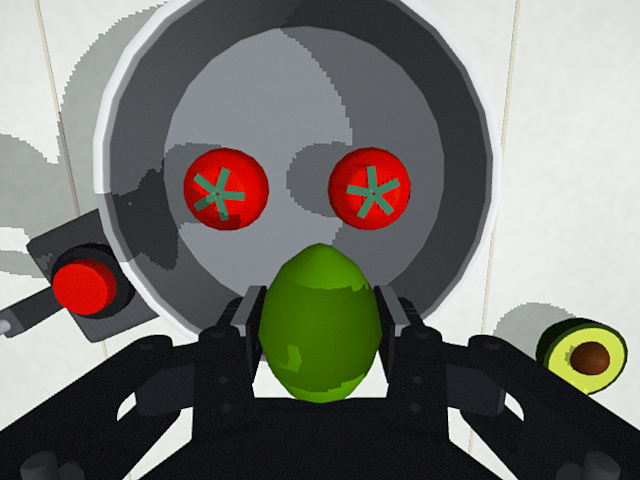

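Emit:
drive_tool:
  targets: "-0.08 -0.17 -0.03 -0.55 0.4 -0.48 0.5;0 0 0 0 1 0 0.5;0 0 0 0 1 0 0.5;0 0 0 0 1 0 0.5;0 0 0 0 1 0 0.5;0 0 0 0 0.7 0 0.5;0 0 0 0 0.2 0 0.5;0 0 0 0 0 0 0.5"

```text
clock: 27.75
ee_pos: [576.5, 178.2, -5.5]
tcp_rot: [[0.011, -0.001, -1.0], [1.0, -0.004, 0.011], [-0.004, -1.0, 0.001]]
contact_force: [0.0, 0.4, -0.2]
gripper_width: 0.533
```

```bash
python3 -c "
from h import *
plan([578.5,185,19],90)
"
```

```text
t 27.75 p [576.5 178.4  32.5] yaw 89.4 q6 17.9 F [ 0.   0.4 -0.2] w 0.533
shift tool xyz /20mm: [ 0.34  0.67 -0.1 ]  mm [ 6.7 13.5 -1.9]
tilt turn (tool, /0.12): [-0.01  -0.    -0.033]
turn about tool y /0.12rad: -0.09  alt 26.09 yaw-> 90.0
shift after turn /20: [ 0.33  0.67 -0.1 ]
```

Emit:
drive_tool:
  targets: "0 0 -0.03 0.34 0.67 -0.1 0.5;0 0 0 0 0 0 0.5;0 0 0 0 0 0 0.5;0 0 0 0 0 0 -0.2;0 0 0 0 0 0 -0.4;0 0 0 0 0 0 -0.4;0 0 0 0 -0.7 0 -0.4;0 0 0 0 -1 0 -0.4;0 0 0 0 -1 0 -0.4;0 0 0 0 -1 0 -0.4;0 0 0 0 -1 0 -0.4;0 0 0 0 -1 0 -1"

```text
clock: 28.95
ee_pos: [579.5, 185.3, 104.6]
tcp_rot: [[0.013, 0.003, -1.0], [1.0, 0.001, 0.013], [0.001, -1.0, -0.003]]
contact_force: [0.1, 0.5, -0.1]
gripper_width: 0.85
```

```bash
python3 -c "
from h import *
s=cam('wrist');save(s,'w15')
t=cam('top'); 
for f in finds(t,amin=100): print(f)
plan([631,-264,145],-45)
plan([631,-264,145],135)
"
```

```text
('red', array([406., 225.]), np.int32(217), array([ 633.8, -264.3]), np.float64(51.0))
('red', array([308., 234.]), np.int32(106), array([602.9,  48.1]), np.float64(82.0))
('green', array([495., 175.]), np.int32(1627), array([ 805.1, -557.6]), np.float64(45.0))
('green', array([593., 421.]), np.int32(1013), array([  44.2, -792.2]), np.float64(238.0))
t 29.05 p [581.9 186.  145.5] yaw 89.3 q6 18.5 F [ 1.5 -0.5  1.1] w 0.991
shift tool xyz /20mm: [-2.247e+01 -2.000e-02 -2.740e+00]  mm [-4.494e+02 -4.000e-01 -5.480e+01]
tilt turn (tool, /0.12): [ 0.082 -0.     0.027]
turn about tool y /0.12rad: -6.65  alt 19.53 yaw-> 135.0
shift after turn /20: [-17.65   0.03  14.17]
t 29.05 p [581.9 186.  145.5] yaw 89.3 q6 18.5 F [ 1.5 -0.5  1.1] w 0.991
shift tool xyz /20mm: [-2.247e+01 -2.000e-02 -2.740e+00]  mm [-4.494e+02 -4.000e-01 -5.480e+01]
tilt turn (tool, /0.12): [ 0.082 -0.     0.027]
turn about tool y /0.12rad: -6.65  alt 19.53 yaw-> 135.0
shift after turn /20: [-17.65   0.03  14.17]
```

View pics/w15.png

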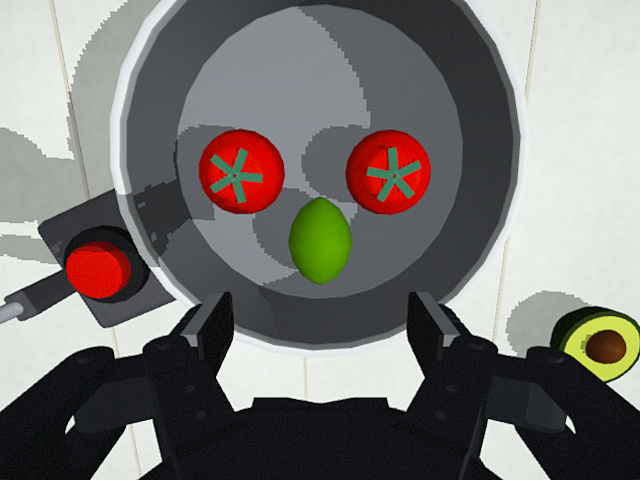

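All three are in one layer: tomatoes at (242,172) and (388,172), lime at (320,240). Now the last tomato.

Emit:
drive_tool:
  targets: "0.08 0 0.03 -1 0 -0.13 -1;0 0 0 -1 0 -0.13 -1;0 0 0 -1 0 -0.13 -1;0 0 0 -1 0 -0.13 -1;0 0 0 -1 0 -0.13 -1;0 0 0 -1 0 -0.13 -1;0 0 0 -1 0 -0.13 -1;0 0 0 -1 0 -0.13 -1;0 0 0 -1 0 -0.13 -1;0 0 0 -1 0 -0.13 -1;0 0 0 -1 0 -0.13 -1;0 0 0 -1 0 -0.13 -1"

```text
clock: 30.25
ee_pos: [609.4, -59.9, 109.0]
tcp_rot: [[0.006, 0.0, -1.0], [1.0, 0.001, 0.006], [0.001, -1.0, -0.0]]
contact_force: [0.1, 1.1, -0.3]
gripper_width: 1.003
```

Emit:
drive_tool:
  targets: "0 0 0 -1 0 -0.13 -1;0 0 0 -1 0 -0.13 -1;0 0 0 -1 0 -0.13 -1;0 0 0 -1 0 -0.13 -1;0 0 0 -1 0 -0.13 -1;0 0 0 -1 0 -0.13 -1;0 -1 0 0 0 0 -1;0 -1 0 0 0 0 -1;0 -1 0 0 0 0 -1;0 -1 0 0 0 0 -1;0 -1 0 0 0 0 -1;0 -1 0 0 0 0 -1"

```text
clock: 31.45
ee_pos: [620.0, -189.1, 106.2]
tcp_rot: [[-0.671, -0.006, -0.741], [0.741, 0.002, -0.671], [0.006, -1.0, 0.003]]
contact_force: [-0.7, 0.3, 0.5]
gripper_width: 0.998
```

```bash
python3 -c "
from h import *
s=cam('wrist');save(s,'w16')
for f in finds(s): print(f)
plan([631,-264,3],135)
"
```

```text
('red', array([232., 179.]), np.int32(4067), array([ 630.2, -264.8]), np.float64(46.0))
t 31.5 p [ 620.2 -189.2  144.2] yaw 132.3 q6 -59.3 F [ 0.1 -0.1  0. ] w 0.998
shift tool xyz /20mm: [-3.17  7.05  2.1 ]  mm [-63.4 140.9  42. ]
tilt turn (tool, /0.12): [-0.028 -0.     0.05 ]
turn about tool y /0.12rad: -0.39  alt 25.79 yaw-> 135.0
shift after turn /20: [-3.03  7.06  2.26]
```

View pics/w16.png

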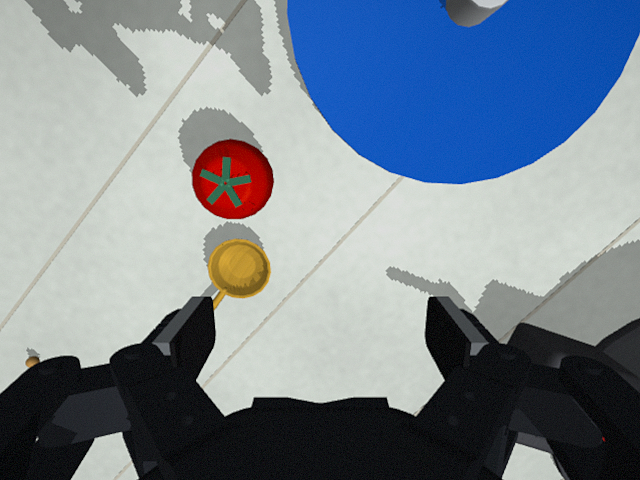

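Emit:
drive_tool:
  targets: "-0.03 -0.39 0.05 -1 0 0.7 -0.7;0 0 0 -1 0 0.75 -0.7;0 0 0 -1 0.3 0.75 -0.7;0 0 0 0 1 0 -0.7;0 0 0 0 1 0 -0.7;0 0 0 0 1 0 -0.7;0 0 0 0 1 0 -0.7;0 0 0 0 1 0 -0.7;0 0 0 0 0 0 -0.7"

```text
clock: 32.4
ee_pos: [629.6, -265.5, -3.3]
tcp_rot: [[-0.695, 0.0, -0.719], [0.719, 0.0, -0.695], [-0.0, -1.0, -0.001]]
contact_force: [-1.5, -0.2, -0.5]
gripper_width: 0.849
```

```bash
python3 -c "
from h import *
plan([630.5,-264.5,3],135)
s=cam('wrist');save(s,'w17')
"
```

```text
t 32.4 p [ 629.6 -265.5   34.7] yaw 134.0 q6 -66.9 F [-1.5 -0.2 -0.5] w 0.849
shift tool xyz /20mm: [ 0.    1.58 -0.07]  mm [ 0.1 31.7 -1.3]
tilt turn (tool, /0.12): [ 0.004 -0.    -0.002]
turn about tool y /0.12rad: -0.15  alt 26.03 yaw-> 135.0
shift after turn /20: [ 0.    1.58 -0.07]
```

View pics/w17.png

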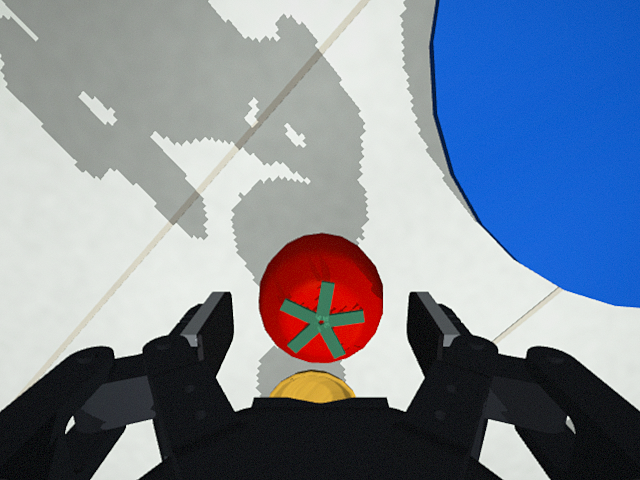

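Centred (320,298) and clear of the spoon. Descending the last 30 mm and gripping.

Emit:
drive_tool:
  targets: "0 0 0 0 0.8 -0.05 -0.7;0 0 0 0 0.6 0 -0.7;0 0 0 0 0 0 -0.7;0 0 0 0 0 0 0;0 0 0 0 0 0 0.4;0 0 0 0 0 0 0.4;0 0 0 0 0 0 0.4;0 0 0 0 0 0 0.4"

```text
clock: 33.25
ee_pos: [634.9, -266.2, -26.5]
tcp_rot: [[-0.693, 0.01, -0.721], [0.721, -0.004, -0.693], [-0.01, -1.0, -0.005]]
contact_force: [0.1, -1.2, -1.0]
gripper_width: 0.65
```

```bash
python3 -c "
from h import *
plan([478.5,185,145],90)
"
```

```text
t 33.25 p [ 634.6 -266.1   11.5] yaw 133.9 q6 -66.7 F [ 0.1 -1.2 -1. ] w 0.65
shift tool xyz /20mm: [ 21.6   -6.84 -10.05]  mm [ 431.9 -136.7 -201. ]
tilt turn (tool, /0.12): [ 0.04  0.   -0.08]
turn about tool y /0.12rad: 6.39  alt -19.79 yaw-> 90.0
shift after turn /20: [22.56 -6.67  7.8 ]
```

Emit:
drive_tool:
  targets: "0.04 0 -0.08 0 -0.5 0 0.4;0 0 0 0 -0.5 0 0.4;0 0 0 0 -0.5 0 0.4"

```text
clock: 33.55
ee_pos: [632.9, -265.5, 2.2]
tcp_rot: [[-0.693, -0.005, -0.721], [0.721, 0.002, -0.693], [0.005, -1.0, 0.002]]
contact_force: [-1.0, -0.7, -1.3]
gripper_width: 0.654
```

```bash
python3 -c "
from h import *
s=cam('wrist');save(s,'w18')
plan([478.5,185,145],90)
"
```

```text
t 33.6 p [ 634.4 -266.1   42.7] yaw 133.9 q6 -66.6 F [ 0.3  0.8 -0.1] w 0.649
shift tool xyz /20mm: [ 21.66  -5.1  -10.02]  mm [ 433.3 -101.9 -200.4]
tilt turn (tool, /0.12): [-0.006 -0.     0.01 ]
turn about tool y /0.12rad: 6.38  alt -19.8 yaw-> 90.0
shift after turn /20: [22.56 -5.12  7.79]
```

View pics/w18.png

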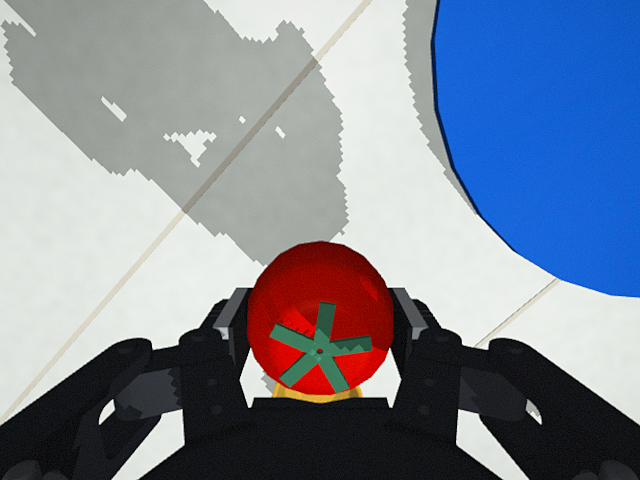

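Emit:
drive_tool:
  targets: "0 0.9 0 0 -1 0 0.4;0 1 0 0 -1 0 0.4;0 1 0 0 -1 0 0.4;0 1 0 0 -1 0 0.4;0 1 0 0 -1 0 0.4;0 1 0 0 0 0 0.4;0 0.4 0 0 0 0 0.4;0 0 0 1 0 0.34 0.4;0 0 0 1 0 0.34 0.4;0 0 0 1 0 0.34 0.4;0 0 0 1 0 0.34 0.4;0 0 0 1 0 0.34 0.4"

```text
clock: 34.8
ee_pos: [604.1, -166.7, 114.2]
tcp_rot: [[0.028, 0.011, -1.0], [1.0, -0.005, 0.028], [-0.005, -1.0, -0.011]]
contact_force: [0.3, 0.5, -1.3]
gripper_width: 0.65
```

Emit:
drive_tool:
  targets: "0 0 0 1 0 0.34 0.4;0 0 0 1 0 0.34 0.4;0 0 0 1 0 0.34 0.4;0 0 0 1 0 0.34 0.4;0 0 0 1 0 0.34 0.4;0 0 0 1 0 0.34 0.4;0 0 0 1 0 0.34 0.4;0 0 0 1 0 0.34 0.4;0 0 0 1 0 0.34 0.4;0 0 0 1 0 0.34 0.4;0 0 0 1 0 0.34 0.4;0 0 0 1 0 0.34 0.4"

```text
clock: 36.0
ee_pos: [527.0, 85.3, 118.2]
tcp_rot: [[0.029, 0.025, -0.999], [1.0, -0.005, 0.029], [-0.004, -1.0, -0.025]]
contact_force: [0.7, 0.4, -1.2]
gripper_width: 0.652
```

```bash
python3 -c "
from h import *
s=cam('wrist');save(s,'w19'); X=cloud(s)
h=hsv(s); g=(h[...,0]>55)&(h[...,0]<90)&(h[...,1]>80); g[:280]=0; g[:,:260]=0;g[:,380:]=0
z=np.nanmedian(X[g][:,2]); print('star z',z,g.sum(),np.nanmedian(X[g],0))
plan([478.5,185,22],90)
"
```

```text
star z 192.9822340077453 3387 [521.73715315  87.05799956 192.98223401]
t 36.05 p [525.   88.4 156.1] yaw 88.5 q6 11.3 F [-1.   2.9 -1.5] w 0.649
shift tool xyz /20mm: [4.78 6.64 2.61]  mm [ 95.5 132.8  52.1]
tilt turn (tool, /0.12): [ 0.196 -0.    -0.014]
turn about tool y /0.12rad: -0.22  alt 25.96 yaw-> 90.0
shift after turn /20: [4.83 6.71 2.32]
```

View pics/w19.png

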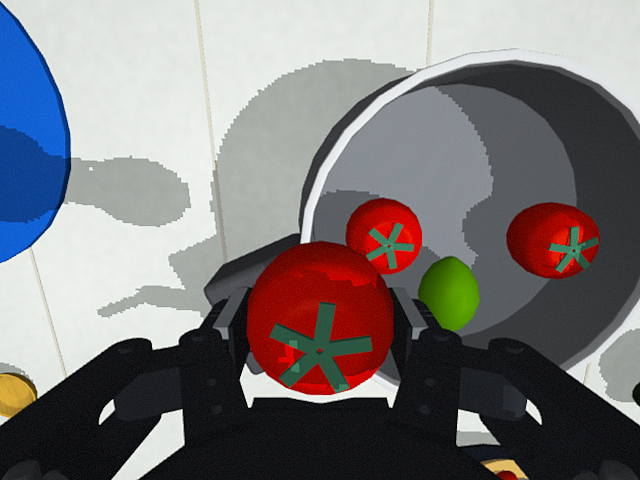

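Emit:
drive_tool:
  targets: "0.19 -0.22 0 0.96 0 0.47 0.4;0 0 0 0.96 0 0.47 0.4;0 0 0 0.96 0 0.47 0.4;0 0 0 0.96 0 0.47 0.4;0 0 0 0.96 0 0.47 0.4;0 0 0 0 0.3 0 0.4;0 0 0 0 1 0 0.4;0 0 0 0 0.8 0 0.4;0 0 0 0 0 0 0.4"

```text
clock: 36.95
ee_pos: [480.3, 188.7, 79.0]
tcp_rot: [[-0.004, 0.012, -1.0], [1.0, 0.0, -0.004], [0.0, -1.0, -0.012]]
contact_force: [0.5, -0.4, -1.8]
gripper_width: 0.655
```

```bash
python3 -c "
from h import *
plan([478.5,185,24],90)
"
```

```text
t 36.95 p [479.9 188.7 117. ] yaw 90.2 q6 21.4 F [ 0.5 -0.4 -1.8] w 0.655
shift tool xyz /20mm: [-0.19  4.65  0.12]  mm [-3.7 92.9  2.5]
tilt turn (tool, /0.12): [0.1   0.    0.004]
turn about tool y /0.12rad: 0.03  alt -26.15 yaw-> 90.0
shift after turn /20: [-0.18  4.65  0.07]
```

Emit:
drive_tool:
  targets: "0.1 0 0 -0.19 0.5 0.1 0.4;0 0 0 0 1 0 0.4;0 0 0 0 1 0 0.4;0 0 0 0 1 0 0.4;0 0 0 0 0.6 0 0.4;0 0 0 0 0 0 0.4;0 0 0 0 0 0 0.4"

```text
clock: 37.65
ee_pos: [483.0, 181.0, -3.5]
tcp_rot: [[0.001, 0.004, -1.0], [1.0, 0.001, 0.001], [0.001, -1.0, -0.004]]
contact_force: [-0.0, 0.5, -1.4]
gripper_width: 0.649
```

```bash
python3 -c "
from h import *
plan([478.5,185,24],90)
"
```

```text
t 37.65 p [482.9 180.9  34.5] yaw 89.9 q6 20.6 F [-0.   0.5 -1.4] w 0.649
shift tool xyz /20mm: [0.2  0.52 0.22]  mm [ 4.1 10.5  4.4]
tilt turn (tool, /0.12): [ 0.037 -0.     0.008]
turn about tool y /0.12rad: -0.01  alt 26.17 yaw-> 90.0
shift after turn /20: [0.2  0.52 0.22]
```

Emit:
drive_tool:
  targets: "0.04 0 0 0.2 0.5 0.22 0.4;0 0 0 0 0 0 0.4;0 0 0 0 0 0 0.4;0 0 0 0 0 0 -0.6;0 0 0 0 0 0 -0.8;0 0 0 0 0 0 -0.8;0 0 0 0 -0.7 0 -0.8;0 0 0 0 -1 0 -0.8;0 0 0 0 -1 0 -0.8;0 0 0 0 -1 0 -0.8;0 0 0 0 -1 0 -0.8;0 0 0 0 -1 0 -1"

```text
clock: 38.85
ee_pos: [478.8, 185.0, 105.4]
tcp_rot: [[0.001, 0.001, -1.0], [1.0, 0.002, 0.001], [0.002, -1.0, -0.001]]
contact_force: [1.0, -0.2, -0.0]
gripper_width: 1.0
```

Emit:
drive_tool:
  targets: "0 0 0 -1 -0.5 0 -1;0 0 0 -1 0 0 -1;0 0 0 -1 0 0 -1;0 0 0 -1 0 0 -1;0 0 0 -1 0 0 -1"

```text
clock: 39.35
ee_pos: [483.1, 85.7, 121.9]
tcp_rot: [[-0.005, 0.014, -1.0], [1.0, 0.006, -0.005], [0.006, -1.0, -0.014]]
contact_force: [0.5, 0.6, 0.5]
gripper_width: 0.997
```

```bash
python3 -c "
from h import *
s=cam('wrist');save(s,'w20')
s=cam('scene');save(s,'s20')
plan([437,-223,150],90)
"
```

```text
t 39.45 p [482.5  84.3 159.8] yaw 90.1 q6 9.7 F [0.1 0.3 0.3] w 0.999
shift tool xyz /20mm: [-15.36   0.38   2.3 ]  mm [-307.3    7.5   46.1]
tilt turn (tool, /0.12): [ 0.113 -0.     0.043]
turn about tool y /0.12rad: 0.01  alt -26.17 yaw-> 90.0
shift after turn /20: [-15.37   0.49   2.27]
```

View pics/w20.png

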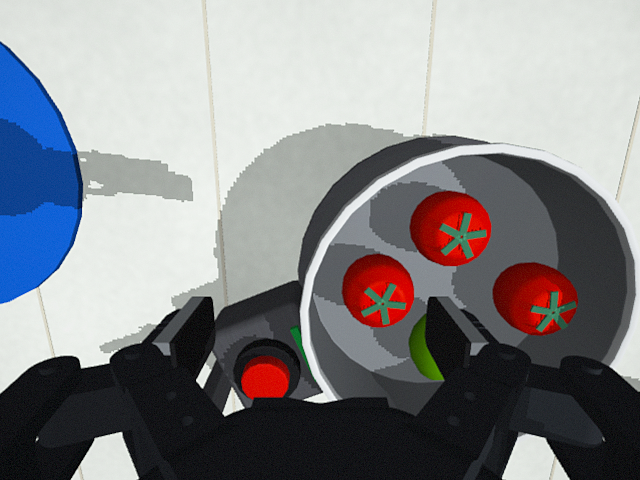

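View pics/s20.png

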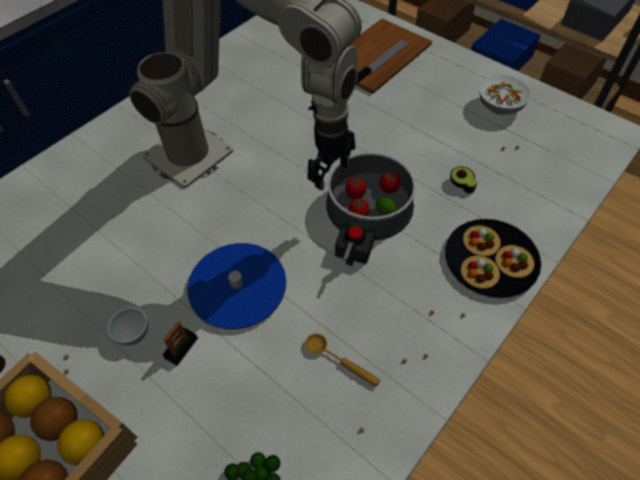

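All four items sit in one layer in the tub, and no other tomato or lime is on the table. Refining the keeper centre, then going to the lid.

```bash
python3 -c "
from h import *
s=cam('wrist'); h=hsv(s); X=cloud(s)
m=(h[...,1]<40)&(h[...,2]>110)&(np.abs(X[...,2]-88)<6)
P=X[m]; d=np.hypot(P[:,0]-529,P[:,1]-185); P=P[(d>100)&(d<122)]
print(len(P),fitcirc(P),np.median(P[:,2]))
m=MASK['red'](h)&(np.abs(X[...,2]-77)<6); print('button',np.nanmean(X[m],0))
for n in ('scene','top'):
    s=cam(n);X=cloud(s);h=hsv(s)
    m=(h[...,1]<50)&(h[...,2]>90)&(np.abs(X[...,2]-88)<7);P=X[m]; d=np.hypot(P[:,0]-529,P[:,1]-185); P=P[(d>95)&(d<127)]
    print(n,len(P),fitcirc(P),np.median(P[:,2]))
"
```

```text
6030 (array([527.23697575, 185.77337616]), np.float64(109.46276900492714)) 87.59491418849716
button [582.32793269  46.31616556  76.15338959]
scene 353 (array([527.57194834, 183.47423841]), np.float64(110.05327496152852)) 86.419349117524
top 221 (array([531.2016077 , 187.32322437]), np.float64(109.64076311766807)) 87.82096386551166
```

Emit:
drive_tool:
  targets: "0.11 0 0.04 -1 0 0.15 -1;0 0 0 -1 0 0.15 -1;0 0 0 -1 0 0.15 -1;0 0 0 -1 0 0.15 -1;0 0 0 -1 0 0.15 -1;0 0 0 -1 0 0.15 -1;0 0 0 -1 0 0.15 -1;0 0 0 -1 0 0.15 -1;0 0 0 -1 0 0.15 -1;0 0 0 -1 0 0.15 -0.5;0 0 0 -1 0 0.15 -0.3"

```text
clock: 40.7
ee_pos: [456.3, -128.2, 120.6]
tcp_rot: [[-0.028, 0.003, -1.0], [1.0, 0.005, -0.028], [0.005, -1.0, -0.003]]
contact_force: [-0.1, 0.1, 0.5]
gripper_width: 0.686
```

```bash
python3 -c "
from h import *
s=cam('wrist'); save(s,'w21'); h=hsv(s); X=cloud(s)
d=np.hypot(X[...,0]-437,X[...,1]+223)
m=(h[...,1]<60)&(X[...,2]>48)&(X[...,2]<56)&(d<40)
print('knob',m.sum(),np.nanmean(X[m],0), fitcirc(X[m]))
b=max(blobs(s,'blue',1000),key=lambda b:b[1][4]); print(b[1])
plan([437,-222,21],90)
"
```

```text
knob 1520 [ 435.35602159 -221.95588098   51.28892752] (array([ 435.56447241, -222.07754127]), np.float64(10.965601733040666))
[   47    36   304   298 67271]
t 40.75 p [ 456.  -130.9  158.6] yaw 91.5 q6 -17.6 F [ 0.3 -1.2  0.2] w 0.652
shift tool xyz /20mm: [-4.55  6.87  1.09]  mm [-90.9 137.3  21.7]
tilt turn (tool, /0.12): [ 0.022 -0.     0.023]
turn about tool y /0.12rad: 0.22  alt -25.96 yaw-> 90.0
shift after turn /20: [-4.55  6.88  0.95]
```

View pics/w21.png

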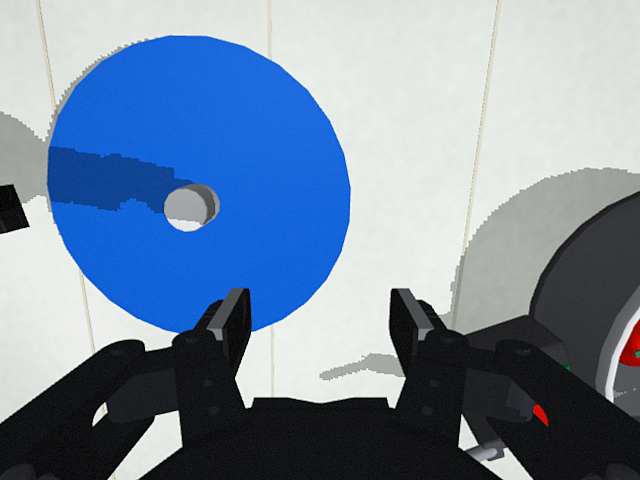

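Emit:
drive_tool:
  targets: "0.02 0.22 0.02 -1 0 0.22 -0.3;0 0 0 -1 0 0.22 -0.3;0 0 0 -1 0 0.22 -0.3;0 0 0 -1 0 0.22 -0.3;0 0 0 -0.55 0.5 0.1 -0.3;0 0 0 0 1 0 -0.3;0 0 0 0 1 0 -0.3;0 0 0 0 1 0 -0.3;0 0 0 0 0.4 0 -0.3;0 0 0 0 0 0 -0.3"
  newtons: 70

```text
clock: 41.75
ee_pos: [441.9, -217.3, 37.3]
tcp_rot: [[-0.009, 0.003, -1.0], [1.0, 0.004, -0.009], [0.004, -1.0, -0.003]]
contact_force: [-0.4, -0.2, -0.3]
gripper_width: 0.649
```

```bash
python3 -c "
from h import *
s=cam('wrist'); save(s,'w22'); h=hsv(s); X=cloud(s)
plan([436,-222,21],90)
"
```

```text
t 41.8 p [ 442.  -217.5   75.9] yaw 90.5 q6 -26.9 F [-1.4 -0.7  0.4] w 0.652
shift tool xyz /20mm: [-0.23  2.74  0.31]  mm [-4.6 54.8  6.3]
tilt turn (tool, /0.12): [ 0.027 -0.     0.034]
turn about tool y /0.12rad: 0.07  alt -26.11 yaw-> 90.0
shift after turn /20: [-0.22  2.74  0.3 ]
```

View pics/w22.png

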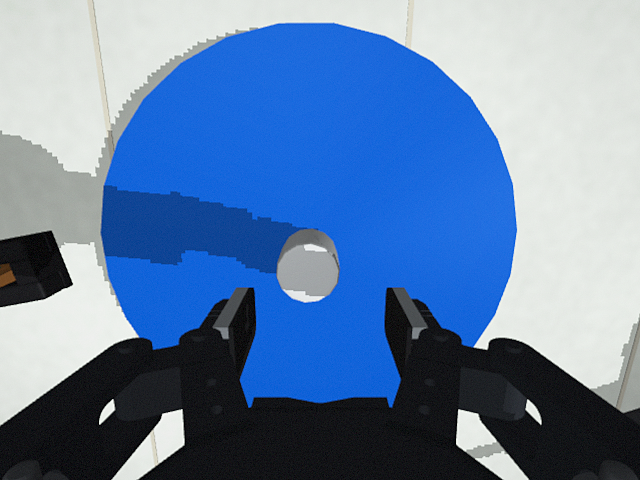

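Emit:
drive_tool:
  targets: "0.03 0.07 0.03 -0.22 0.2 0.3 -0.3;0 0 0 0 0.9 0 -0.3;0 0 0 0 0.9 0 -0.3;0 0 0 0 0.3 0 -0.3;0 0 0 0 0 0 -0.3"

```text
clock: 42.3
ee_pos: [439.4, -224.1, -5.4]
tcp_rot: [[0.0, 0.007, -1.0], [1.0, -0.005, 0.0], [-0.005, -1.0, -0.007]]
contact_force: [-0.4, -0.5, 1.0]
gripper_width: 0.65
```

```bash
python3 -c "
from h import *
plan([436,-222,22],90)
"
```

```text
t 42.3 p [ 439.2 -224.    32.6] yaw 90.0 q6 -27.0 F [-0.4 -0.5  1. ] w 0.65
shift tool xyz /20mm: [0.1  0.53 0.16]  mm [ 2.  10.6  3.2]
tilt turn (tool, /0.12): [ 0.06  0.   -0.04]
turn about tool y /0.12rad: -0.0  alt 26.18 yaw-> 90.0
shift after turn /20: [0.1  0.53 0.16]
```

Emit:
drive_tool:
  targets: "0.06 0 -0.04 0.1 0.5 0.16 -0.3;0 0 0 0 0 0 -0.3;0 0 0 0 0 0 0.6;0 0 0 0 0 0 0.6;0 0 0 0 0 0 0.6;0 0 0 0 0 0 0.6"

```text
clock: 42.9
ee_pos: [437.3, -223.1, -13.6]
tcp_rot: [[0.001, 0.002, -1.0], [1.0, -0.002, 0.001], [-0.002, -1.0, -0.002]]
contact_force: [0.2, 0.2, -2.8]
gripper_width: 0.357
```

```bash
python3 -c "
from h import *
plan([436,-222,22],90)
"
```

```text
t 42.9 p [ 437.2 -223.    24.4] yaw 90.0 q6 -27.0 F [ 0.2  0.2 -2.8] w 0.357
shift tool xyz /20mm: [0.05 0.12 0.06]  mm [1.  2.4 1.2]
tilt turn (tool, /0.12): [ 0.019  0.    -0.013]
turn about tool y /0.12rad: -0.01  alt 26.17 yaw-> 90.0
shift after turn /20: [0.05 0.12 0.06]
```

Emit:
drive_tool:
  targets: "0.02 0 -0.01 0 -0.5 0 0.6;0 0 0 0 -1 0 0.6;0 0 0 0 -1 0 0.6;0 0 0 0 -1 0 0.6;0 0 0 0 -1 0 0.6;0 0 0 0 -1 0 0.6;0 0 0 0 -1 0 0.6;0 0 0 0 0 0 0.6"

```text
clock: 43.7
ee_pos: [435.4, -221.7, 123.3]
tcp_rot: [[0.0, -0.005, -1.0], [1.0, 0.002, 0.0], [0.002, -1.0, 0.005]]
contact_force: [0.5, 0.3, -3.2]
gripper_width: 0.351
```

```bash
python3 -c "
from h import *
s=cam('wrist'); save(s,'w23'); X=cloud(s)
s=cam('scene'); save(s,'s23')
plan([528.5,185.5,146],90)
"
```

```text
t 43.8 p [ 433.8 -221.   158.4] yaw 90.0 q6 -27.0 F [ 0.1  0.8 -2.5] w 0.358
shift tool xyz /20mm: [20.32  0.67 -4.73]  mm [406.4  13.4 -94.7]
tilt turn (tool, /0.12): [-0.078  0.     0.039]
turn about tool y /0.12rad: -0.0  alt 26.18 yaw-> 90.0
shift after turn /20: [20.32  0.62 -4.73]
```

View pics/s23.png

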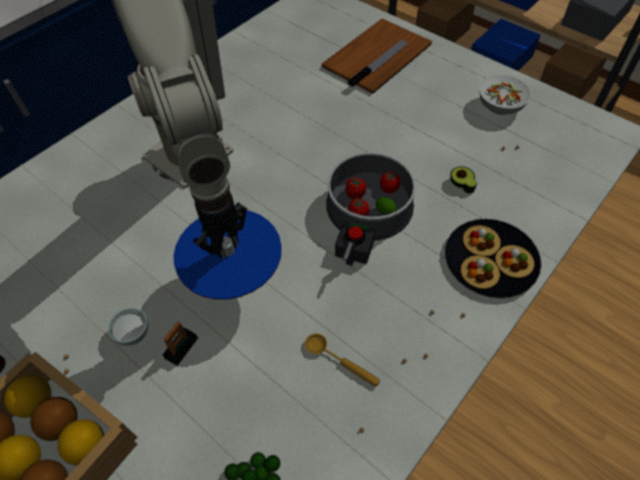

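Lid is up and level. Carrying it to the tub.

Emit:
drive_tool:
  targets: "-0.08 0 0.04 0.7 0 -0.15 0.6;0 0 0 1 0 -0.23 0.6;0 0 0 1 0 -0.23 0.6;0 0 0 1 0 -0.23 0.6;0 0 0 1 0 -0.23 0.6;0 0 0 1 0 -0.23 0.6;0 0 0 1 0 -0.23 0.6;0 0 0 1 0 -0.23 0.6;0 0 0 1 0 -0.23 0.6;0 0 0 1 0 -0.23 0.6;0 0 0 1 0 -0.23 0.6;0 0 0 1 0 -0.23 0.6"

```text
clock: 45.0
ee_pos: [472.4, 31.6, 102.8]
tcp_rot: [[0.002, -0.032, -0.999], [1.0, 0.01, 0.002], [0.01, -0.999, 0.032]]
contact_force: [0.3, -0.8, -3.0]
gripper_width: 0.357
```

Emit:
drive_tool:
  targets: "0 0 0 1 0 -0.23 0.6;0 0 0 1 0 -0.23 0.6;0 0 0 1 0 -0.23 0.6;0 0 0 1 0 -0.23 0.6;0 0 0 1 0 -0.23 0.6;0 0 0 1 0 -0.23 0.6;0 0 0 0.8 0 -0.2 0.6;0 0 0 0.4 0 -0.1 0.6;0 0 0 0 0 0 0.6;0 0 0 0 0 0 0.6"

```text
clock: 46.0
ee_pos: [492.3, 187.9, 88.7]
tcp_rot: [[-0.007, -0.058, -0.998], [1.0, 0.005, -0.007], [0.006, -0.998, 0.058]]
contact_force: [0.0, 0.9, -2.6]
gripper_width: 0.355
```

```bash
python3 -c "
from h import *
plan([528.5,185.5,112],90)
s=cam('wrist'); save(s,'w24')
"
```

```text
t 46.0 p [494.5 187.7 126.6] yaw 90.4 q6 19.6 F [ 0.   0.9 -2.6] w 0.355
shift tool xyz /20mm: [-0.13  0.63 -1.74]  mm [ -2.5  12.6 -34.8]
tilt turn (tool, /0.12): [-0.484  0.     0.047]
turn about tool y /0.12rad: 0.05  alt -26.13 yaw-> 90.0
shift after turn /20: [-0.11  0.73 -1.7 ]
```

View pics/w24.png

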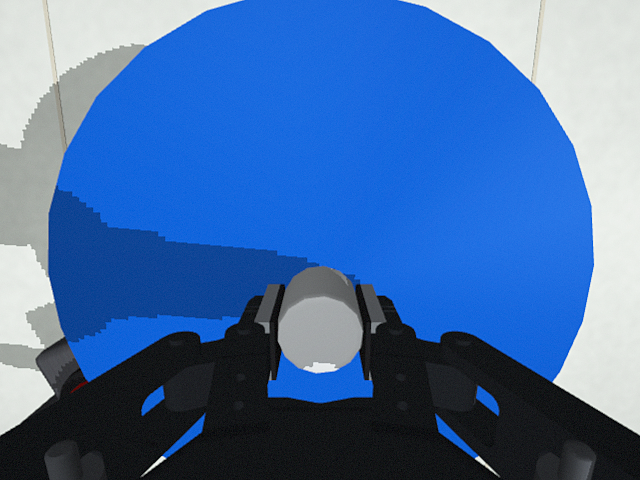

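The tool drifted about 3° in tilt. Correcting the level and centring before lowering.

Emit:
drive_tool:
  targets: "-0.3 0.05 0.04 -0.1 -0.3 -0.5 0.6;-0.18 0 0 0 -0.2 -0.6 0.6;0 0 0 0 0 -0.5 0.6;0 0 0 0 0 0 0.6;0 0 0 0 0 0 0.6"

```text
clock: 46.55
ee_pos: [528.5, 182.7, 99.9]
tcp_rot: [[0.005, 0.007, -1.0], [1.0, 0.0, 0.005], [0.0, -1.0, -0.007]]
contact_force: [-0.0, -0.3, -3.4]
gripper_width: 0.357
```

```bash
python3 -c "
from h import *
plan([528.5,185.5,112],90)
for n in('wrist','scene','top'):
    s=cam(n); X=cloud(s)
    if n!='wrist': save(s,n[0]+'25')
    m=MASK['blue'](hsv(s))&(np.hypot(X[...,0]-528,X[...,1]-185)<150)&(X[...,2]>60)
    P=X[m]; A=np.c_[P[:,:2]-[528,185],np.ones(len(P))]; a=np.linalg.lstsq(A,P[:,2],rcond=None)[0]
    cnt=max(cv2.findContours(m.astype(np.uint8),0,2)[0],key=len)[:,0]; hull=cv2.convexHull(cnt)[:,0]
    print(n,len(P),'tilt',np.round(a[:2],4),'z0',a[2])
    if n!='wrist': print(fitcirc(plane(s,hull,a[2])[:,:2]))
"
```

```text
t 46.55 p [528.2 182.7 137.9] yaw 89.7 q6 19.4 F [-0.  -0.3 -3.4] w 0.357
shift tool xyz /20mm: [ 0.14  1.3  -0.01]  mm [ 2.8 25.9 -0.1]
tilt turn (tool, /0.12): [ 0.057 -0.     0.002]
turn about tool y /0.12rad: -0.04  alt 26.14 yaw-> 90.0
shift after turn /20: [ 0.14  1.3  -0.02]
wrist 157776 tilt [0.0127 0.0033] z0 131.98692545832236
scene 4325 tilt [0.004  0.0015] z0 130.5660679936115
(array([527.61940825, 178.87092645]), np.float64(117.9080091618146))
top 1494 tilt [-0.0212  0.0604] z0 137.65609175324082
(array([530.70269996, 165.89226989]), np.float64(104.84141428236283))
```

Emit:
drive_tool:
  targets: "0.05 0 0 0.17 0.3 0 0.6;0 0 0 0 0.6 0 0.6;0 0 0 0 0.5 0 0.6;0 0 0 0 0 0 0.6"

```text
clock: 47.1
ee_pos: [526.6, 186.7, 68.2]
tcp_rot: [[0.003, -0.003, -1.0], [1.0, -0.001, 0.003], [-0.001, -1.0, 0.003]]
contact_force: [-0.5, -0.7, -3.1]
gripper_width: 0.358
```

```bash
python3 -c "
from h import *
plan([528.5,186,100],90)
s=cam('scene'); save(s,'s26',(260,120,480,290),3.4)
"
```

```text
t 47.1 p [526.7 186.7 106.2] yaw 89.8 q6 19.7 F [-0.5 -0.7 -3.1] w 0.358
shift tool xyz /20mm: [-0.04  0.31 -0.09]  mm [-0.7  6.2 -1.8]
tilt turn (tool, /0.12): [-0.023  0.    -0.005]
turn about tool y /0.12rad: -0.03  alt 26.15 yaw-> 90.0
shift after turn /20: [-0.04  0.31 -0.09]
```

View pics/s26.png

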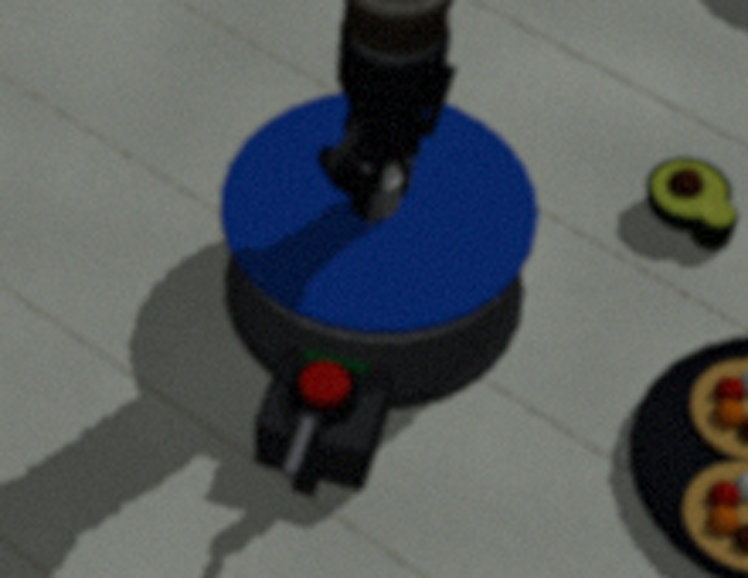

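The lid is centred over the tub and going in. Lowering gently with small steps.

Emit:
drive_tool:
  targets: "-0.02 0 0 -0.04 0.2 -0.09 0.6;0 0 0 0 0.15 0 0.6;0 0 0 0 0.1 0 0.6"

```text
clock: 47.45
ee_pos: [529.1, 186.0, 60.5]
tcp_rot: [[0.003, 0.001, -1.0], [1.0, -0.0, 0.003], [-0.0, -1.0, -0.001]]
contact_force: [-3.1, 0.3, 5.5]
gripper_width: 0.35
```

Emit:
drive_tool:
  targets: "0 0 0 0 0.2 0 0.6;0 0 0 0 0.3 0 0.6;0 0 0 0 0.3 0 0.6"

```text
clock: 47.75
ee_pos: [529.4, 186.1, 56.2]
tcp_rot: [[0.003, 0.008, -1.0], [1.0, 0.001, 0.003], [0.001, -1.0, -0.008]]
contact_force: [-17.2, -5.4, 40.6]
gripper_width: 0.352
```

```bash
cat >> h.py <<'E'
def lidcheck():
    for n in('wrist','scene','top'):
        s=cam(n); X=cloud(s)
        m=MASK['blue'](hsv(s))&(np.hypot(X[...,0]-528,X[...,1]-185)<112)&(X[...,2]>70)&(X[...,2]<110)
        P=X[m]
        if len(P)<100: continue
        A=np.c_[P[:,:2]-[528,185],np.ones(len(P))]; a=np.linalg.lstsq(A,P[:,2],rcond=None)[0]
        print(n,len(P),'tilt',np.round(a[:2],4),'z0',round(a[2],1))
E
python3 -c "
from h import *
lidcheck()
plan([528.5,186,93.9],90)
"
```

```text
wrist 137374 tilt [0.0005 0.0016] z0 87.7
scene 3655 tilt [-0.0017  0.0008] z0 86.7
top 1205 tilt [ 0.0058 -0.0038] z0 88.1
t 47.9 p [529.2 186.   94.2] yaw 89.8 q6 19.6 F [-13.2  -4.5  31.4] w 0.353
shift tool xyz /20mm: [-0.    0.02  0.03]  mm [-0.   0.3  0.7]
tilt turn (tool, /0.12): [0.067 0.    0.013]
turn about tool y /0.12rad: -0.03  alt 26.15 yaw-> 90.0
shift after turn /20: [-0.    0.02  0.03]
```

The lid top now reads 88 mm and level, so it's seated. One more light push, then release and re-check.

Emit:
drive_tool:
  targets: "0 0 0 0 0.15 0.05 0.6;0 0 0 0 0.15 0.05 0.6;0 0 0 0 -0.1 0 0.6;0 0 0 0 0 0 0;0 0 0 0 0 0 -0.4;0 0 0 0 0 0 -0.4;0 0 0 0 -0.5 0 -0.4;0 0 0 0 -1 0 -0.4;0 0 0 0 -1 0 -0.4;0 0 0 0 -1 0 -0.4"

```text
clock: 48.9
ee_pos: [527.8, 185.9, 128.4]
tcp_rot: [[0.003, 0.013, -1.0], [1.0, 0.002, 0.004], [0.002, -1.0, -0.013]]
contact_force: [0.1, -0.1, -0.4]
gripper_width: 0.702
```

```bash
python3 -c "
from h import *
lidcheck()
plan([586,46,110],90)
s=cam('wrist'); save(s,'w27')
s=cam('scene'); save(s,'s27',(260,120,480,290),3.4)
"
```

```text
wrist 82390 tilt [0.0004 0.0016] z0 87.7
scene 4063 tilt [-0.001 -0.001] z0 86.6
top 1264 tilt [ 0.0024 -0.0026] z0 88.2
t 49.05 p [528.8 186.3 167.4] yaw 89.8 q6 19.7 F [ 0.5  0.4 -0.4] w 0.701
shift tool xyz /20mm: [-7.02  2.89 -2.84]  mm [-140.3   57.9  -56.7]
tilt turn (tool, /0.12): [ 0.142 -0.     0.032]
turn about tool y /0.12rad: -0.03  alt 26.15 yaw-> 90.0
shift after turn /20: [-7.02  2.87 -2.86]
```

View pics/s27.png

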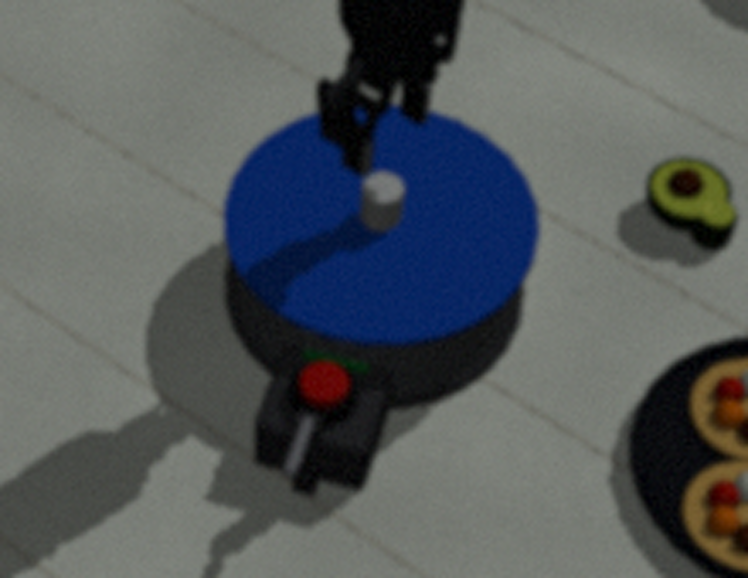

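Lid is level and fully home. Now the button, with the gripper shut.

Emit:
drive_tool:
  targets: "0.14 0 0.03 -1 0 -0.4 1;0 0 0 -1 0 -0.4 1;0 0 0 -1 0 -0.4 1;0 0 0 -1 0 -0.4 1;0 0 0 -1 0.2 -0.4 1;0 0 0 -1 0.3 -0.4 1;0 0 0 -0.9 0.3 -0.35 1;0 0 0 0 0.4 0 1;0 0 0 0 0.4 0 1;0 0 0 0 0 0 1"

```text
clock: 50.15
ee_pos: [574.2, 42.6, 79.3]
tcp_rot: [[0.001, -0.03, -1.0], [1.0, -0.004, 0.001], [-0.004, -1.0, 0.03]]
contact_force: [0.0, 0.5, -0.1]
gripper_width: 0.003
```

```bash
python3 -c "
from h import *
plan([586,47,77],90)
s=cam('wrist'); save(s,'w28'); X=cloud(s); h=hsv(s)
m=MASK['red'](h)&(np.abs(X[...,2]-77)<6); print('button',np.nanmean(X[m],0),m.sum())
"
```

```text
t 50.15 p [575.4  42.8 117.3] yaw 90.0 q6 4.3 F [ 0.   0.5 -0.1] w 0.003
shift tool xyz /20mm: [ 0.22  2.   -0.59]  mm [  4.4  39.9 -11.8]
tilt turn (tool, /0.12): [-0.247 -0.    -0.034]
turn about tool y /0.12rad: -0.01  alt 26.17 yaw-> 90.0
shift after turn /20: [ 0.21  2.01 -0.53]
button [576.86063533  46.89564534  76.07615846] 1357
```

View pics/w28.png

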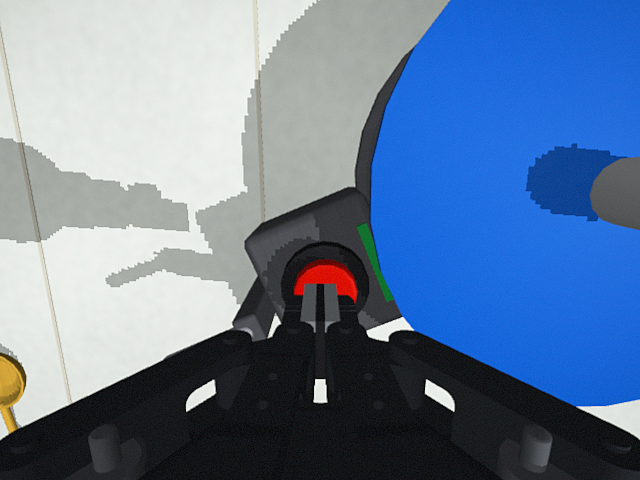

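Emit:
drive_tool:
  targets: "-0.24 0 -0.03 0.2 0.4 -0.53 1;0 0 0 0 0.5 0 1;0 0 0 0 0.4 0 1;0 0 0 0 0 0 1"

```text
clock: 50.6
ee_pos: [584.2, 49.7, 52.8]
tcp_rot: [[-0.004, -0.0, -1.0], [1.0, -0.0, -0.004], [-0.0, -1.0, 0.0]]
contact_force: [-0.5, -0.0, -0.6]
gripper_width: 0.001
```

```bash
python3 -c "
from h import *
plan([586,47,71],90)
s=cam('wrist'); save(s,'w29')
"
```

```text
t 50.6 p [584.2  49.7  90.8] yaw 90.2 q6 4.6 F [-0.5 -0.  -0.6] w 0.001
shift tool xyz /20mm: [-0.14  0.99 -0.09]  mm [-2.7 19.8 -1.8]
tilt turn (tool, /0.12): [-0. -0. -0.]
turn about tool y /0.12rad: 0.03  alt -26.15 yaw-> 90.0
shift after turn /20: [-0.14  0.99 -0.09]
```

View pics/w29.png

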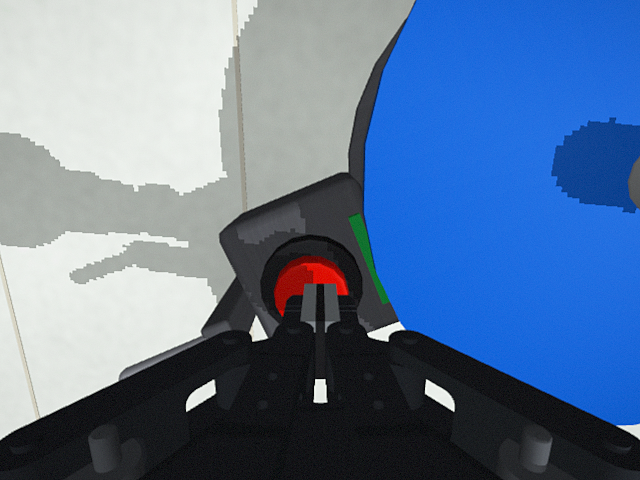

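Emit:
drive_tool:
  targets: "0 0 0 -0.16 0.5 -0.1 1;0 0 0 0 0.2 0 1;0 0 0 0 0.2 0 1"

```text
clock: 50.95
ee_pos: [587.9, 46.4, 36.2]
tcp_rot: [[-0.004, 0.003, -1.0], [1.0, 0.0, -0.004], [0.0, -1.0, -0.003]]
contact_force: [-1.7, 0.5, 16.9]
gripper_width: 0.0
```

Emit:
drive_tool:
  targets: "0 0 0 0 0.2 0 1;0 0 0 0 0.2 0 1"

```text
clock: 51.15
ee_pos: [588.2, 46.5, 36.1]
tcp_rot: [[-0.004, 0.007, -1.0], [1.0, 0.001, -0.004], [0.001, -1.0, -0.007]]
contact_force: [-10.7, -0.8, 27.6]
gripper_width: 0.002
```

```bash
python3 -c "
from h import *
s=cam('wrist'); save(s,'w30'); X=cloud(s); h=hsv(s)
m=MASK['red'](h)&(np.abs(X[...,2]-75)<12)&(np.hypot(X[...,0]-586,X[...,1]-47)<25); print('button',np.nanmedian(X[m],0),m.sum())
s=cam('scene'); X=cloud(s); h=hsv(s)
m=MASK['red'](h)&(np.abs(X[...,2]-75)<15)&(np.hypot(X[...,0]-586,X[...,1]-47)<30); print('button scene',np.nanmedian(X[m],0),m.sum())
plan([587,46,71],90)
"
```

```text
button [576.90700123  44.82353498  70.15564468] 2069
button scene [598.61165566  39.55034307  69.66295329] 28
t 51.25 p [587.9  46.4  74.1] yaw 90.2 q6 4.3 F [-10.2  -0.8  24.9] w -0.0
shift tool xyz /20mm: [-0.02  0.16  0.04]  mm [-0.4  3.1  0.9]
tilt turn (tool, /0.12): [0.061 0.    0.011]
turn about tool y /0.12rad: 0.03  alt -26.15 yaw-> 90.0
shift after turn /20: [-0.02  0.16  0.04]
```

View pics/w30.png

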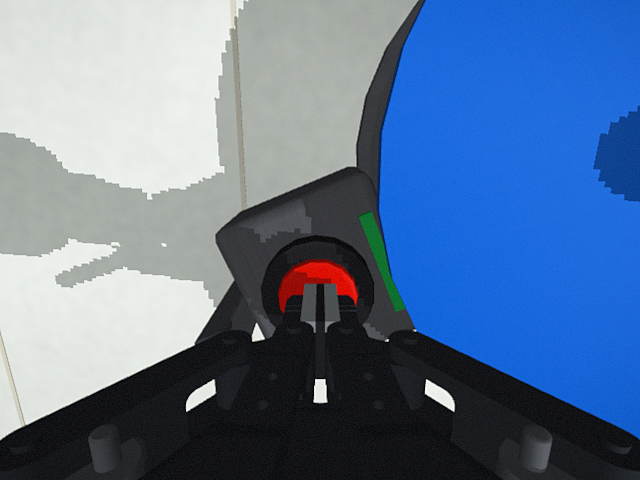

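The button's red face went from 76.1 to 70.2 mm, so it is fully down. That also refines the tip offset to 35 mm. Raising and confirming it springs back.

Emit:
drive_tool:
  targets: "0.03 0 0 0 -0.5 0 1;0 0 0 0 -1 0 1;0 0 0 0 -1 0 1;0 0 0 0 -1 0 1;0 0 0 0 -1 0 1;0 0 0 -1 0 0 1;0 0 0 -1 0 0 1;0 0 0 -1 0 0 1;0 0 0 -1 0 0 1;0 0 0 -1 0 0 1;0 0 0 -1 0 0 1;0 0 0 0 0 0 1"

```text
clock: 52.45
ee_pos: [590.5, -77.9, 130.9]
tcp_rot: [[-0.004, 0.011, -1.0], [1.0, 0.002, -0.004], [0.002, -1.0, -0.011]]
contact_force: [-0.4, 0.6, -1.0]
gripper_width: 0.001
```

```bash
sed -i 's/38\*R/35*R/' h.py; python3 -c "
from h import *
s=cam('wrist'); save(s,'w31'); X=cloud(s); h=hsv(s)
m=MASK['red'](h)&(np.abs(X[...,2]-75)<12)&(np.hypot(X[...,0]-586,X[...,1]-47)<25); print('button',np.nanmean(X[m],0),m.sum())
plan([452,-418,140],101)
lidcheck()
"
```

```text
button [585.25709355  43.93325982  75.87786932] 2310
t 52.5 p [590.1 -76.8 165.9] yaw 90.3 q6 -7.9 F [ 0.1 -0.4  0.3] w -0.001
shift tool xyz /20mm: [-17.02   1.16   7.01]  mm [-340.5   23.2  140.2]
tilt turn (tool, /0.12): [ 0.09  -0.     0.028]
turn about tool y /0.12rad: -1.55  alt 24.63 yaw-> 101.0
shift after turn /20: [-15.43   1.29  10.03]
wrist 15474 tilt [ 0.0011 -0.0001] z0 87.9
scene 3860 tilt [-0.0016 -0.0013] z0 86.7
top 4169 tilt [-0.0011  0.0003] z0 88.4
```

View pics/w31.png

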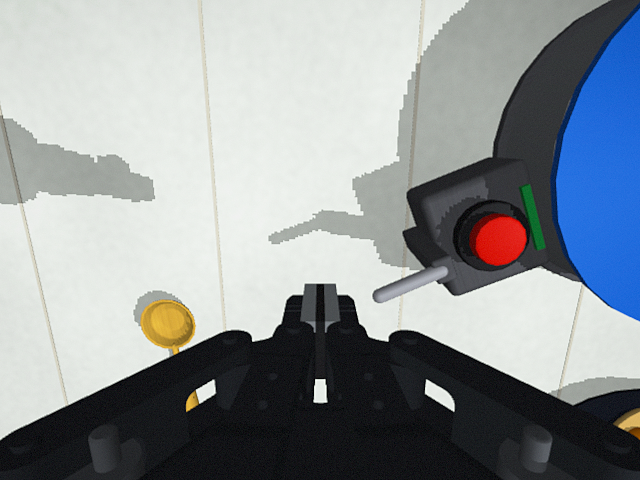

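The button is back up (75.9). Peg is visible from (377,296) to (447,271); measuring it.

```bash
python3 -c "
from h import *
s=cam('wrist'); X=cloud(s); h=hsv(s)
m=(X[...,2]>80)&(X[...,2]<100)&(np.hypot(X[...,0]-612,X[...,1]+16)<60)&(h[...,1]<70)&(h[...,2]>90)
m[:255]=0; m[310:]=0; m[:,:368]=0; m[:,460:]=0
m=m.astype(np.uint8); cnt=max(cv2.findContours(m,0,2)[0],key=len); r=cv2.minAreaRect(cnt); print('px',r, cv2.boxPoints(r).tolist())
P=X[m>0]; c=P.mean(0); vt=np.linalg.svd(P-c,full_matrices=False)[2]; d=vt[0]*np.sign(-vt[0][1]); q=(P-c)@d; print(len(P),'dir',d,np.degrees(np.arctan2(d[1],d[0])),'tip',c+d*q.max(),'root',c+d*q.min(),q.max()-q.min())
for n in('top','scene'):
    s=cam(n); save(s,n[0]+'32',(290,190,370,260) if n=='top' else (310,200,410,280),8)
"
```

```text
px ((404.8944091796875, 282.4728698730469), (15.738716125488281, 80.77710723876953), 68.36911010742188) [[364.4492492675781, 290.04595947265625], [439.5378723144531, 260.2694091796875], [445.3395690917969, 274.8997802734375], [370.2509460449219, 304.67633056640625]]
1122 dir [ 0.34987366 -0.93287915  0.08558571] -69.44158650461141 tip [620.94339953 -42.10995965  92.83285738] root [600.92407531  11.26819386  87.93575254] 57.218722895212125
```

View pics/t32.png

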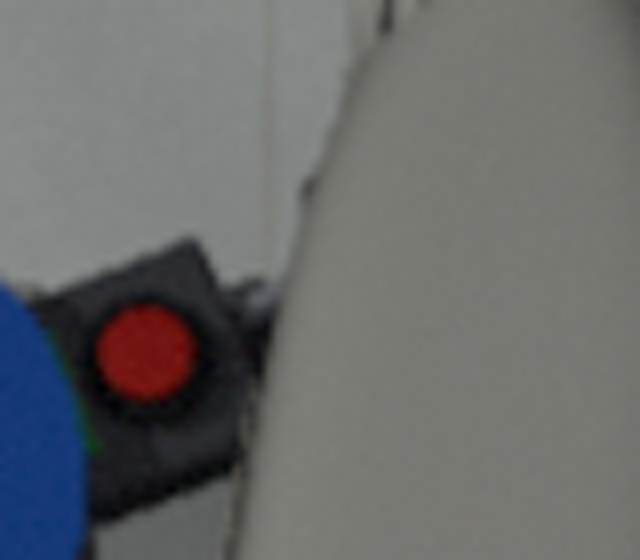

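View pics/s32.png

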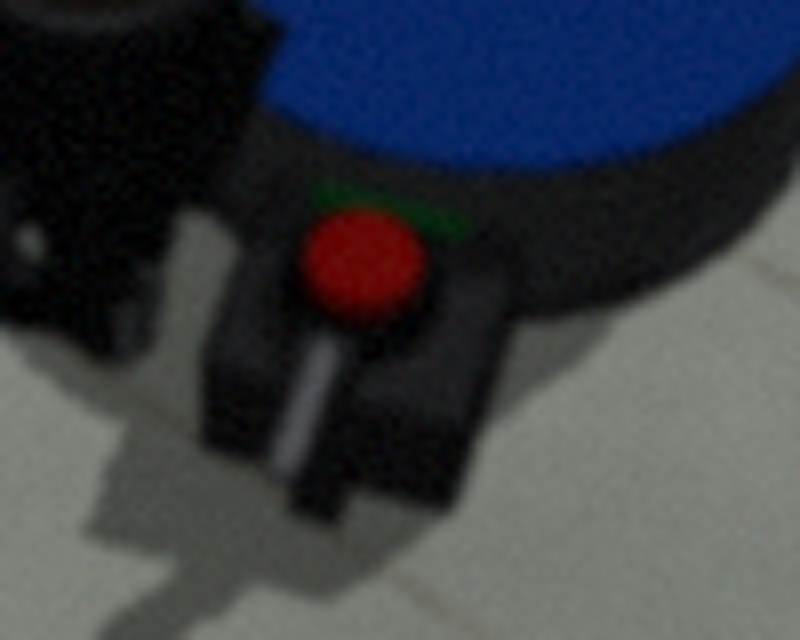

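Peg tip is about (620.5,-41.5,89), axis direction about −69°. Heading to the tag, turning on the way.

Emit:
drive_tool:
  targets: "0.09 1 0.03 -0.92 0 0.38 1;0 1 0 -0.96 0 0.26 1;0 1 0 -0.99 0 0.14 1;0 1 0 -1 0 0.02 1;0 1 0 -1 0 -0.1 1;0 1 0 -0.98 0 -0.2 0;0 1 0 -0.95 0 -0.32 0;0 1 0 -0.9 0 -0.43 0;0 1 0 -0.84 0 -0.54 0;0 1 0 -0.77 0 -0.64 0;0 1 0 -0.69 0 -0.73 0;0 0.5 0 0 0 0 0"

```text
clock: 54.0
ee_pos: [506.5, -275.6, 131.6]
tcp_rot: [[0.987, 0.002, -0.159], [0.159, 0.0, 0.987], [0.002, -1.0, -0.0]]
contact_force: [-0.6, -0.6, -0.5]
gripper_width: 0.497
```

```bash
cat >> h.py <<'E'
def tagrect(s,c0=(453,-418),z=91):
    h=hsv(s);X=cloud(s)
    m=((h[...,0]>4)&(h[...,0]<20)&(h[...,1]>110)&(np.hypot(X[...,0]-c0[0],X[...,1]-c0[1])<45)&(X[...,2]>z-5)).astype(np.uint8)
    cnt=max(cv2.findContours(m,0,2)[0],key=len)[:,0]
    r=cv2.minAreaRect(plane(s,cnt,z)[:,:2].astype(np.float32)); print('tag',m.sum(),r,'depth mean',np.round(np.nanmean(X[m>0],0),1)); P=X[m>0][:,:2]; P=P-P.mean(0); v=np.linalg.svd(P,full_matrices=False)[2]; print('long dir',np.degrees(np.arctan2(v[0,1],v[0,0])))
E
python3 -c "
from h import *
s=cam('wrist'); save(s,'w33'); tagrect(s)
plan([452,-418,140],11.5)
"
```

```text
Traceback (most recent call last):
  File "h.py", line 75, in tagrect
    cnt=max(cv2.findContours(m,0,2)[0],key=len)[:,0]
        ~~~^^^^^^^^^^^^^^^^^^^^^^^^^^^^^^^^^^^^
ValueError: max() iterable argument is empty
```

View pics/w33.png

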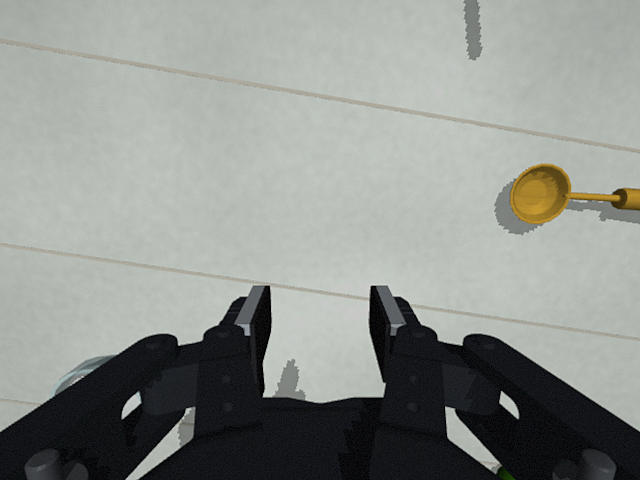

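Emit:
drive_tool:
  targets: "0 -0.4 0 -0.5 0 -1 0;0 0 0 -0.5 0 -1 0;0 0 0 -0.5 0 -1 0;0 0 0 -0.5 0 -1 0;0 0 0 -0.5 0 -1 0;0 0 0 -0.5 0 -1 0;0 0 0 -0.5 0 -1 0;0 0 0 -0.4 0 -1 0;0 0 0 -0.4 0 -1 0;0 0 0 0 0 0 0"

```text
clock: 55.05
ee_pos: [465.9, -467.6, 131.3]
tcp_rot: [[0.972, 0.005, -0.236], [0.236, 0.002, 0.972], [0.005, -1.0, 0.001]]
contact_force: [0.5, 0.4, -0.0]
gripper_width: 0.498
```

```bash
python3 -c "
from h import *
s=cam('wrist'); save(s,'w34'); 
plan([452,-418,140],11.5)
tagrect(s)
"
```

```text
t 55.1 p [ 466.1 -466.2  166.3] yaw 13.7 q6 31.1 F [ 1.1  0.  -1.4] w 0.502
shift tool xyz /20mm: [-0.12  1.32  2.51]  mm [-2.4 26.4 50.1]
tilt turn (tool, /0.12): [-0.019  0.     0.043]
turn about tool y /0.12rad: 0.32  alt -25.86 yaw-> 11.5
shift after turn /20: [-0.21  1.31  2.5 ]
tag 1236 ((452.8092346191406, -418.334228515625), (8.892833709716797, 49.03875732421875), 11.171799659729004) depth mean [ 453.1 -419.    96.3]
long dir -77.83069052554153
```

View pics/w34.png

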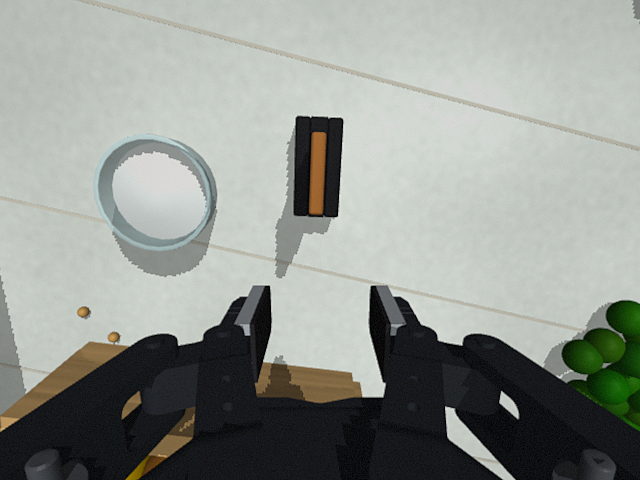

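The tag is at (318,172), giving (453,-418) with yaw 11.5°. Going over it.

Emit:
drive_tool:
  targets: "-0.02 0.3 0.04 -0.15 0 0.8 0;0 0 0 0 0 0.8 0;0 0 0 0 0 0.8 0;0 0 0 0 0.5 0 0;0 0 0 0 1 0 0;0 0 0 0 1 0 0;0 0 0 0 0.5 0 0;0 0 0 0 0 0 0"
  newtons: 50

```text
clock: 55.9
ee_pos: [457.3, -410.5, 68.6]
tcp_rot: [[0.976, 0.002, -0.216], [0.216, 0.002, 0.976], [0.002, -1.0, 0.001]]
contact_force: [0.2, -0.1, 0.5]
gripper_width: 0.503
```

```bash
python3 -c "
from h import *
plan([452.8,-418.3,75],11.5)
s=cam('wrist'); save(s,'w35'); 
"
```

```text
t 55.9 p [ 457.2 -410.5  103.6] yaw 12.5 q6 35.5 F [ 0.2 -0.1  0.5] w 0.503
shift tool xyz /20mm: [-0.3   1.43 -0.33]  mm [-6.1 28.6 -6.7]
tilt turn (tool, /0.12): [-0.01   0.     0.017]
turn about tool y /0.12rad: 0.14  alt -26.04 yaw-> 11.5
shift after turn /20: [-0.29  1.43 -0.34]
```

View pics/w35.png

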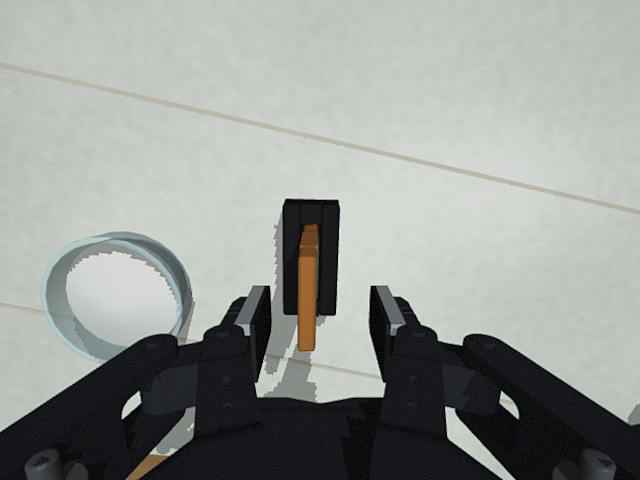

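Emit:
drive_tool:
  targets: "-0.01 0.14 0.02 -0.3 0 -0.33 0;0 0 0 0 0.4 0 0;0 0 0 0 0.6 0 0;0 0 0 0 0.3 0 0;0 0 0 0 0 0 0"

```text
clock: 56.45
ee_pos: [454.3, -421.3, 43.7]
tcp_rot: [[0.98, 0.004, -0.198], [0.198, -0.004, 0.98], [0.003, -1.0, -0.005]]
contact_force: [0.1, 0.3, 0.1]
gripper_width: 0.501
```

```bash
python3 -c "
from h import *
plan([452.8,-418.3,75],11.5)
s=cam('wrist'); save(s,'w36'); 
"
```

```text
t 56.45 p [ 454.2 -421.2   78.7] yaw 11.4 q6 35.8 F [0.1 0.3 0.1] w 0.501
shift tool xyz /20mm: [-0.04  0.18  0.16]  mm [-0.8  3.7  3.1]
tilt turn (tool, /0.12): [0.042 0.    0.025]
turn about tool y /0.12rad: -0.02  alt 26.16 yaw-> 11.5
shift after turn /20: [-0.04  0.19  0.15]
```

View pics/w36.png

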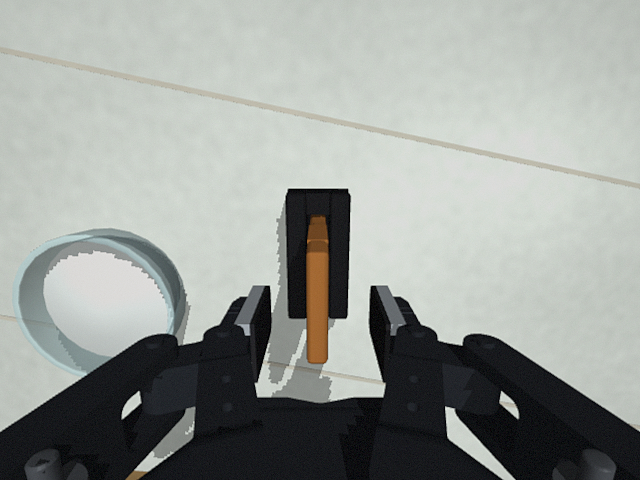

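Emit:
drive_tool:
  targets: "0.04 0 0.02 -0.04 0.18 0.15 0;0 0 0 0 0 0 0;0 0 0 0 0 0 0.5;0 0 0 0 0 0 1;0 0 0 0 0 0 1;0 0 0 0 0 0 1;0 0 0 0 0 0 1"

```text
clock: 57.2
ee_pos: [453.7, -418.7, 41.4]
tcp_rot: [[0.98, 0.002, -0.198], [0.198, -0.001, 0.98], [0.002, -1.0, -0.002]]
contact_force: [-0.2, 1.0, -0.7]
gripper_width: 0.09
```

```bash
python3 -c "
from h import *
plan([452.8,-418.3,75],11.5)
"
```

```text
t 57.2 p [ 453.6 -418.7   76.4] yaw 11.4 q6 35.9 F [-0.2  1.  -0.7] w 0.09
shift tool xyz /20mm: [-0.04  0.07  0.03]  mm [-0.8  1.4  0.6]
tilt turn (tool, /0.12): [0.014 0.    0.014]
turn about tool y /0.12rad: -0.01  alt 26.17 yaw-> 11.5
shift after turn /20: [-0.04  0.07  0.03]
```

Emit:
drive_tool:
  targets: "0.01 0 0.01 0 -0.5 0 1;0 0 0 0 -1 0 1;0 1 0 0 -1 0 1;0 1 0 0 -1 0 1;0 1 0 0 -1 0 1;0 1 0 0 -1 0 1;0 1 0 0.21 -0.3 0.98 1;0 1 0 0.09 0 1 1;0 1 0 -0.03 0 1 1;0 1 0 -0.16 0 0.99 1;0 1 0 -0.28 0 0.96 1;0 1 0 -0.39 0 0.92 1"

```text
clock: 58.4
ee_pos: [514.5, -314.4, 171.5]
tcp_rot: [[0.492, 0.006, 0.871], [-0.871, -0.005, 0.492], [0.007, -1.0, 0.003]]
contact_force: [-0.1, -0.2, 0.2]
gripper_width: 0.09
```

```bash
python3 -c "
from h import *
plan([634.8,-78.9,170],-69)
s=cam('wrist'); save(s,'w37'); 
"
```

```text
t 58.4 p [ 514.3 -314.2  206.5] yaw -60.5 q6 119.1 F [-0.1 -0.2  0.2] w 0.09
shift tool xyz /20mm: [-7.29  1.8  11.03]  mm [-145.9   36.1  220.6]
tilt turn (tool, /0.12): [-0.025  0.     0.061]
turn about tool y /0.12rad: 1.23  alt -24.95 yaw-> -69.0
shift after turn /20: [-8.83  1.82  9.84]
```

View pics/w37.png

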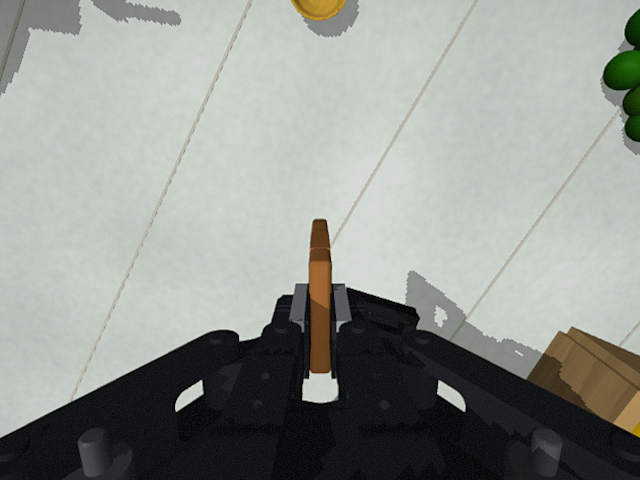

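Tag held straight at (320,300). On to the peg.

Emit:
drive_tool:
  targets: "-0.02 0.6 0.06 -0.75 0 1 1;0 0.6 0 -0.85 0 1 1;0 0 0 -0.88 0 0.98 1;0 0 0 -0.88 0 0.98 1;0 0 0 -0.88 0 0.98 1;0 0 0 -0.88 0 0.98 1;0 0 0 -0.88 0.3 0.98 1;0 0 0 -0.88 0.3 0.98 1;0 0 0 -0.88 0.5 0.98 1;0 0 0 -0.5 0.5 0.5 1;0 0 0 0 0 0 1"

```text
clock: 59.55
ee_pos: [632.4, -80.7, 147.8]
tcp_rot: [[0.364, 0.01, 0.931], [-0.931, -0.002, 0.364], [0.005, -1.0, 0.009]]
contact_force: [-1.3, 0.0, -1.0]
gripper_width: 0.088
```

```bash
python3 -c "
from h import *
plan([634.8,-78.9,108],-69)
s=cam('wrist'); save(s,'w38'); 
"
```

```text
t 59.55 p [632.  -80.6 182.8] yaw -68.6 q6 151.4 F [-1.3  0.  -1. ] w 0.088
shift tool xyz /20mm: [-0.05  3.74  0.13]  mm [-1.  74.8  2.5]
tilt turn (tool, /0.12): [-0.074 -0.     0.043]
turn about tool y /0.12rad: 0.05  alt -26.13 yaw-> -69.0
shift after turn /20: [-0.03  3.74  0.16]
```

View pics/w38.png

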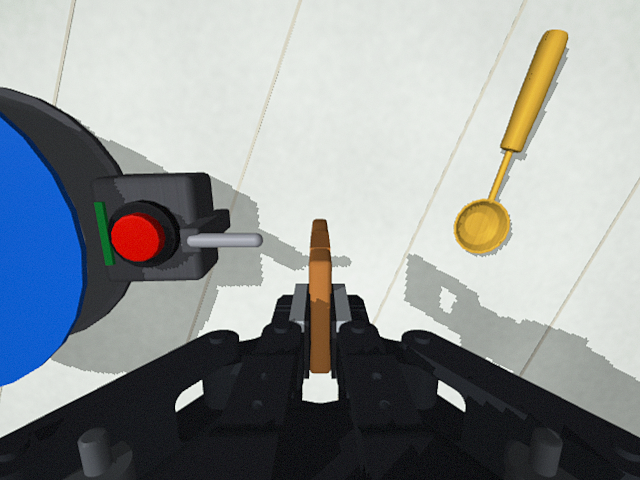

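The peg at (190–262, 240) lies parallel to the tool x axis, so yaw matches. I'll measure it in the tool frame directly.

```bash
cat >> h.py <<'E'
def pegtool():
    st=telemetry.sense(); s=cam('wrist'); R=np.array(st['tcp_rot']); p=np.array(st['ee_pos'])-35*R[:,1]
    X=cloud(s); h=hsv(s)
    m=(X[...,2]>84)&(X[...,2]<99)&(np.hypot(X[...,0]-612,X[...,1]+16)<45)&(h[...,1]<60)&(h[...,2]>100)
    P=X[m]
    if len(P)<30: print('few',len(P)); return s
    T=(P-p)@R
    print(len(P),'tool x range',np.percentile(T[:,0],[1,99]),'z mean',T[:,2].mean(),'z near tip',np.median(T[T[:,0]>np.percentile(T[:,0],70),2]),'near root',np.median(T[T[:,0]<np.percentile(T[:,0],30),2]),'world z',np.percentile(P[:,2],[5,50,95]))
    print('tip world',np.round(p-0+R@np.array([np.percentile(T[:,0],99),0,np.median(T[:,2])]),1)[:2])
    return s
E
python3 -c "
from h import *
pegtool()
"
```

```text
943 tool x range [-92.87694191 -43.10726339] z mean 6.184103655749629 z near tip 6.846785024902429 near root 5.621260076615291 world z [88.00666832 90.81258408 93.41232326]
tip world [622.3 -39.1]
```

Emit:
drive_tool:
  targets: "-0.07 0.05 0.04 0 0.5 0.3 1;0 0 0 0 1 0 1;0 0 0 0 1 0 1;0 0 0 0 0.8 0 1;0 0 0 0 0 0 1;0 0 0 0 0 0 1"

```text
clock: 60.25
ee_pos: [639.8, -88.7, 83.2]
tcp_rot: [[0.346, 0.006, 0.938], [-0.938, -0.003, 0.346], [0.005, -1.0, 0.004]]
contact_force: [-0.6, -0.1, -0.1]
gripper_width: 0.091
```

```bash
python3 -c "
from h import *
s=pegtool(); save(s,'w39')
plan([637,-76.5,108.4],-69)
t=cam('scene'); save(t,'s39',(290,180,430,290),5)
"
```

```text
1684 tool x range [-100.94070721  -51.80939796] z mean 1.0647136189060635 z near tip 2.1859335552743957 near root 0.4167015299007322 world z [87.84463566 90.79421579 93.40299231]
tip world [622.9 -39.6]
t 60.3 p [639.5 -88.6 118.1] yaw -69.8 q6 151.9 F [-0.1 -0.5 -1.2] w 0.09
shift tool xyz /20mm: [-0.61  0.48  0.09]  mm [-12.3   9.7   1.8]
tilt turn (tool, /0.12): [-0.032 -0.     0.042]
turn about tool y /0.12rad: -0.11  alt 26.07 yaw-> -69.0
shift after turn /20: [-0.61  0.49  0.1 ]
```

View pics/w39.png

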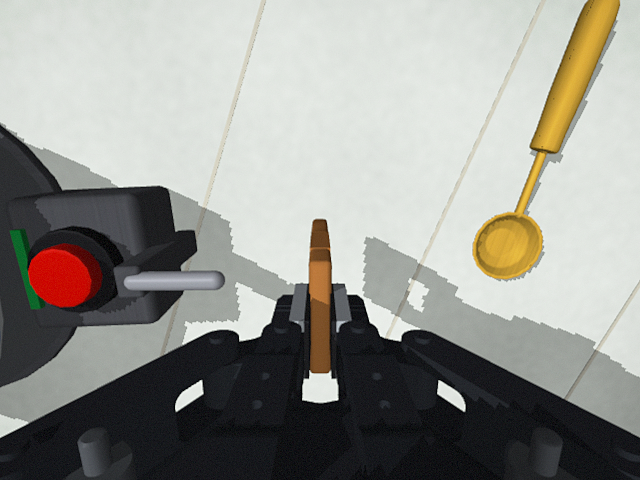

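View pics/s39.png

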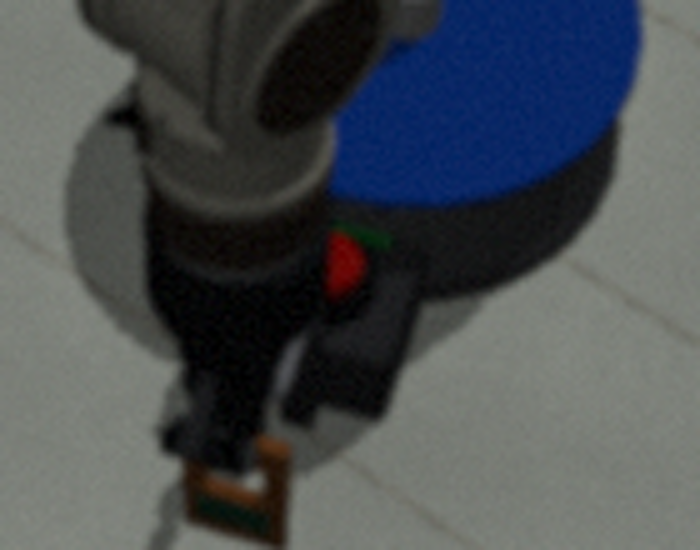

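Emit:
drive_tool:
  targets: "-0.03 -0.11 0.04 0 0.48 0.07 1;0 0 0 0 0 0 1;0 0 0 -0.8 0 0 1;0 0 0 -0.7 0 0 1;0 0 0 0 0 0 1;0 0 0 0 0 0 1"

```text
clock: 60.95
ee_pos: [631.4, -57.0, 76.3]
tcp_rot: [[0.361, 0.006, 0.933], [-0.933, 0.0, 0.361], [0.002, -1.0, 0.005]]
contact_force: [-0.5, -0.6, -0.9]
gripper_width: 0.086
```

```bash
python3 -c "
from h import *
s=pegtool(); save(s,'w40')
plan([615,-20,108.4],-69)
"
```

```text
1825 tool x range [-68.75042785 -19.05299661] z mean -1.2464249964944143 z near tip -0.3059786198199127 near root -1.808262181098415 world z [87.73695433 90.64057427 93.32613617]
tip world [623.4 -39.5]
t 61.0 p [631.3 -56.9 111.4] yaw -68.9 q6 153.7 F [ 0.4  0.2 -0.3] w 0.086
shift tool xyz /20mm: [-2.01  0.14 -0.1 ]  mm [-40.3   2.9  -1.9]
tilt turn (tool, /0.12): [-0.046 -0.     0.014]
turn about tool y /0.12rad: 0.02  alt -26.16 yaw-> -69.0
shift after turn /20: [-2.01  0.15 -0.1 ]
```

View pics/w40.png

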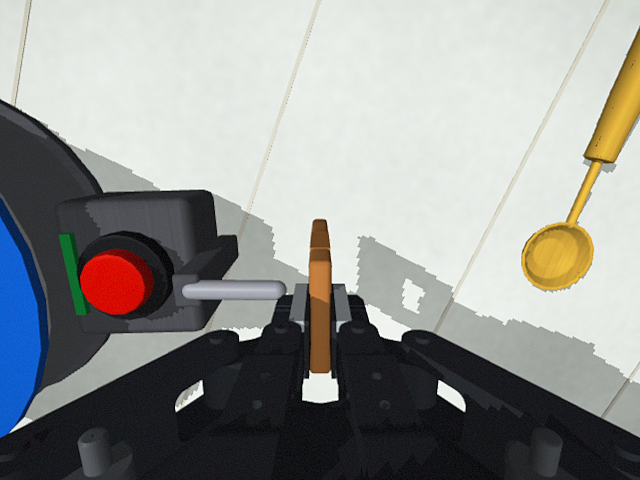

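Emit:
drive_tool:
  targets: "-0.04 0 0 -0.3 0.15 -0.05 1;0 0 0 -0.6 0 0 1;0 0 0 -0.6 0 0 1;0 0 0 0 0 0 1"

```text
clock: 61.4
ee_pos: [618.8, -27.1, 73.1]
tcp_rot: [[0.36, 0.001, 0.933], [-0.933, -0.001, 0.36], [0.002, -1.0, 0.0]]
contact_force: [-0.3, 0.9, -0.5]
gripper_width: 0.088
```

```bash
python3 -c "
from h import *
s=pegtool(); save(s,'w41')
plan([615,-20,108.4],-69)
t=cam('scene'); save(t,'s41',(290,180,430,290),5)
"
```

```text
872 tool x range [-37.22872717  13.34598431] z mean -0.04488972869759556 z near tip 1.8076178647353758 near root -1.410896524405009 world z [86.46785593 89.42932195 91.44292785]
tip world [623.7 -39.5]
t 61.45 p [619.2 -27.7 108.2] yaw -68.9 q6 156.4 F [ 0.6 -0.2  0.2] w 0.088
shift tool xyz /20mm: [-0.44 -0.01 -0.06]  mm [-8.7 -0.2 -1.1]
tilt turn (tool, /0.12): [-0.007 -0.     0.019]
turn about tool y /0.12rad: 0.01  alt -26.17 yaw-> -69.0
shift after turn /20: [-0.44 -0.01 -0.06]
```

View pics/s41.png

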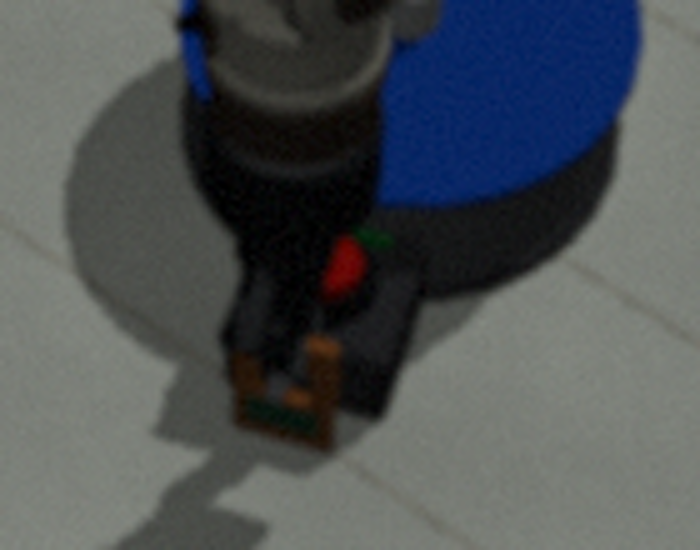

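View pics/w41.png

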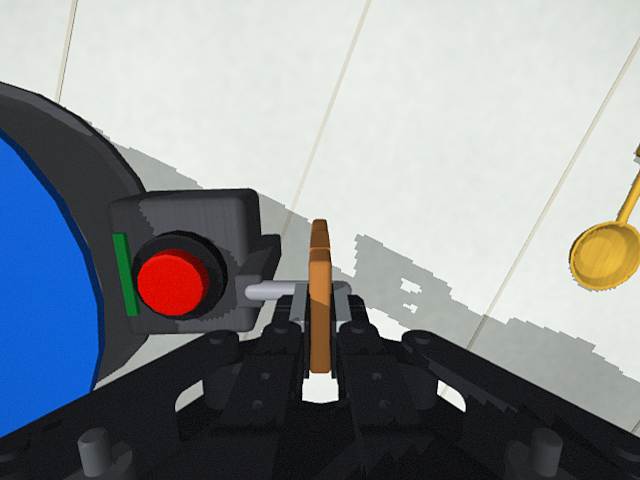

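The peg tip shows on the far side of the tag, through the eye. A bit further in, then lower.

Emit:
drive_tool:
  targets: "0 0 0 -0.45 0 0 1;0 0 0 0 0.2 0 1;0 0 0 0 0.15 0 1;0 0 0 0 0 0 1"

```text
clock: 61.9
ee_pos: [616.5, -19.9, 65.8]
tcp_rot: [[0.359, 0.003, 0.934], [-0.934, -0.002, 0.359], [0.003, -1.0, 0.002]]
contact_force: [-0.4, -0.3, -0.6]
gripper_width: 0.094
```

```bash
python3 -c "
from h import *
s=pegtool(); save(s,'w42')
plan([615,-20,98.5],-69)
"
```

```text
516 tool x range [-29.78112302  21.11358668] z mean -0.050633814826810064 z near tip 1.7202203628322654 near root -1.9101497706540425 world z [86.83908232 89.04036069 92.63155084]
tip world [624.1 -39.5]
t 61.95 p [616.5 -19.9 101. ] yaw -69.0 q6 157.2 F [ 0.2  0.7 -1. ] w 0.09
shift tool xyz /20mm: [-0.02  0.12 -0.07]  mm [-0.4  2.5 -1.4]
tilt turn (tool, /0.12): [-0.015  0.     0.028]
turn about tool y /0.12rad: 0.0  alt -26.18 yaw-> -69.0
shift after turn /20: [-0.02  0.12 -0.07]
```

Emit:
drive_tool:
  targets: "0 0 0 0 0.12 0 1;0 0 0 0 0.1 0 1"

```text
clock: 62.15
ee_pos: [617.0, -20.3, 62.1]
tcp_rot: [[0.358, 0.004, 0.934], [-0.934, -0.002, 0.358], [0.004, -1.0, 0.003]]
contact_force: [-3.1, 0.9, 10.3]
gripper_width: 0.091
```

The bar is resting on the peg. Opening the fingers and backing off upward.

Emit:
drive_tool:
  targets: "0 0 0 0 -0.04 0 1;0 0 0 0 0 0 0.6;0 0 0 0 0 0 0.4;0 0 0 0 0 0 0.4;0 0 0 0 0 0 0.4"

```text
clock: 62.65
ee_pos: [617.4, -20.9, 62.8]
tcp_rot: [[0.357, 0.004, 0.934], [-0.934, -0.003, 0.357], [0.004, -1.0, 0.003]]
contact_force: [0.5, 0.1, -0.5]
gripper_width: 0.307
```

```bash
python3 -c "
from h import *
s=cam('wrist'); save(s,'w43')
plan([615,-20,98.5],-69)
"
```

```text
t 62.7 p [617.2 -20.7  97.8] yaw -69.1 q6 157.2 F [ 0.3 -0.4 -0.4] w 0.304
shift tool xyz /20mm: [-0.07 -0.03 -0.09]  mm [-1.5 -0.7 -1.8]
tilt turn (tool, /0.12): [-0.027 -0.     0.034]
turn about tool y /0.12rad: -0.01  alt 26.17 yaw-> -69.0
shift after turn /20: [-0.07 -0.03 -0.09]
```

View pics/w43.png

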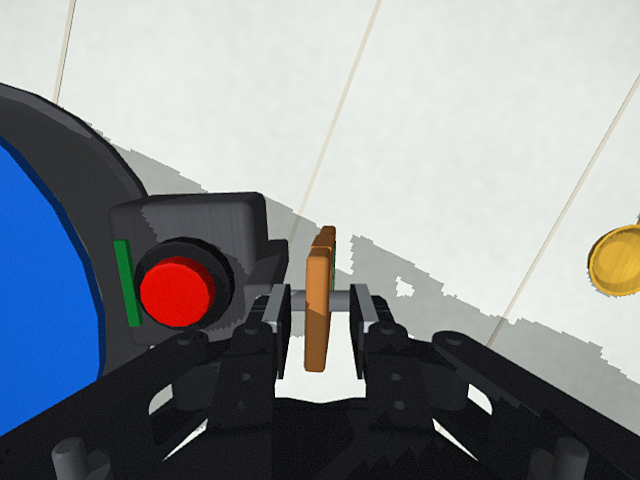

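The tag hangs on the peg, which shows on both sides at (300,298) and (345,298). Rising straight up.

Emit:
drive_tool:
  targets: "0 0 0 0 -0.3 0 0.3;0 0 0 0 -0.6 0 0.3;0 0 0 0 -1 0 0.3;0 0 0 0 -1 0 0.3;0 0 0 0 -1 0 0.3;0 0 0 0.5 -1 0 0.3;0 0 0 1 -0.5 0 0.3;0 0 0 1 0 0 0.3;0 0 0 1 0 0 0.3;0 0 0 1 0 0 0.3;0 0 0 0 0 0 0.3;0 0 0 0 0 0 0.3"

```text
clock: 63.9
ee_pos: [652.3, -106.5, 189.3]
tcp_rot: [[0.359, 0.017, 0.933], [-0.933, -0.004, 0.36], [0.01, -1.0, 0.014]]
contact_force: [0.2, 0.2, 0.1]
gripper_width: 0.35
```

```bash
python3 -c "
from h import *
s=cam('wrist'); save(s,'w44')
t=cam('scene'); save(t,'s44')
t=cam('top'); save(t,'t44')
lidcheck()
X=cloud(s);h=hsv(s); m=MASK['red'](h)&(np.abs(X[...,2]-75)<12)&(np.hypot(X[...,0]-586,X[...,1]-47)<25); print('button',np.nanmean(X[m],0),m.sum())
m=(h[...,0]>4)&(h[...,0]<20)&(h[...,1]>110)&(np.hypot(X[...,0]-614,X[...,1]+20)<50)&(X[...,2]>60); print('tag top',np.nanpercentile(X[m],98,axis=0),m.sum())
plan([615,-20,98])
"
```

```text
wrist 11303 tilt [0.0006 0.0005] z0 87.8
scene 2876 tilt [-0.0013 -0.001 ] z0 86.7
top 4160 tilt [ 0.0007 -0.0003] z0 88.3
button [588.50409972  44.66502411  75.67646498] 1533
tag top [641.61026981  -9.5036602  113.66866011] 1876
t 64.2 p [ 651.4 -105.5  223.5] yaw -68.8 q6 149.7 F [-1.2 -0.6 -0. ] w 0.349
shift tool xyz /20mm: [-4.7   6.23 -0.23]  mm [-94.  124.6  -4.7]
tilt turn (tool, /0.12): [-0.111  0.     0.08 ]
```

View pics/w44.png

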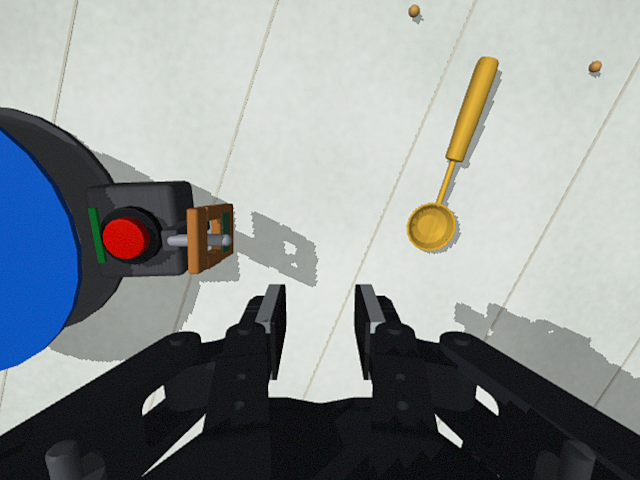

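View pics/s44.png

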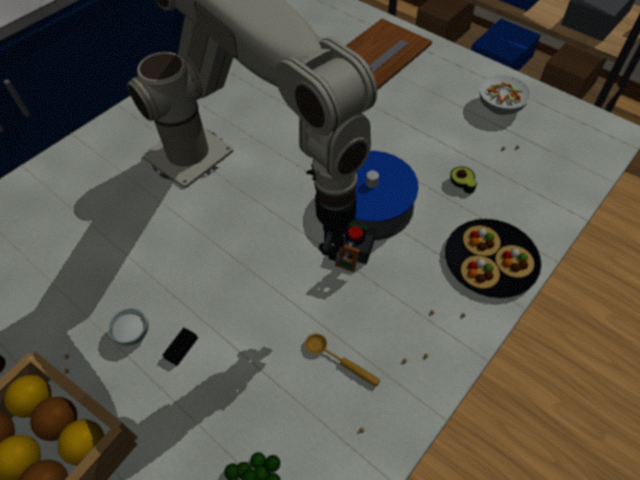

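The tag hangs by its eye (top at 113 mm, 112 expected). The lid is level, the button is up and the bystanders haven't moved. I'll settle, then hand in.

Emit:
drive_tool:
  targets: "0 0 0 0 0 0 0.3;0 0 0 0 0 0 0.3;0 0 0 0 0 0 0.3;0 0 0 0 0 0 0.3;0 0 0 0 0 0 0.3"

```text
clock: 64.7
ee_pos: [651.5, -104.1, 188.3]
tcp_rot: [[0.363, 0.015, 0.932], [-0.932, -0.004, 0.363], [0.009, -1.0, 0.013]]
contact_force: [0.3, 0.5, 1.0]
gripper_width: 0.351
```

```bash
python3 -c "
from h import *
t=cam('top'); save(t,'t45')
print(finds(t,amin=100)); lidcheck()
print(job.hand_in())
"
```

```text
[('red', array([308., 234.]), np.int32(112), array([602.4,  48.6]), np.float64(83.0)), ('green', array([495., 175.]), np.int32(1622), array([ 805.1, -557.6]), np.float64(45.0)), ('green', array([593., 421.]), np.int32(1002), array([  44.2, -791.8]), np.float64(238.0))]
wrist 11692 tilt [0.0011 0.0005] z0 87.9
scene 2854 tilt [-0.0013 -0.0024] z0 86.6
top 4156 tilt [ 0.0016 -0.0007] z0 88.5
the job is handed in; nothing more can be done
None
```

The job is done and handed in at about 65 s of the 208 s allowed, in the order you asked.

- **Fruit:** The three tomatoes and one lime that were present are in the tub in one layer. The second lime was absent, and the last top picture shows no fruit left on the table.
- **Lid:** It is pressed fully home. The last check put its top at 86.6–88.5 mm across the three cameras (88 expected), with a tilt of at most about 0.0025.
- **Pump button:** It went fully down, from 76.1 to 70.2 mm, and sprang back to 75.7 mm.
- **Tag:** It hangs by its eye on the peg, with its top at 113 mm (about 112 expected).
- **Bystanders:** In the last pictures the dip bowl, the avocado half and the spoon look where they were. I did not measure them.

- **TCP reading:** The reported TCP was about 35–38 mm beyond the real fingertips, so my first two grasps of one tomato closed on its top and slipped off. That tomato shifted by no more than a few millimetres. I measured the offset from two cameras, refined it when pressing the button, and corrected every later move.
- **Contact force:** The highest force I read was about 41 N at the wrist, with the fingers gripping the lid's knob while I pressed it home.

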